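# Clamp a sherd with the long socket key

## Robot

A 6-joint arm with a two-finger parallel gripper is mounted at the origin on the work surface; the furniture and walls round the work are solid. World frame = base frame: x ahead of the robot, y to its left, z up, the work surface at z = 0. Lengths are in mm, angles in rad, forces in N, time in s.
With the tool pointing down it reaches from about 350 to 925 mm from the base axis. Payload 6.4 kg.
Tool frame: the origin (TCP) lies at the very end of the fingers, on their centre line; the grasp point (between the pads) lies 19 mm behind it (env.pinch_z is the distance from the TCP to the grasp point, in mm); y points along the fingers, x is the direction in which the jaws open and shut, and the axes are right-handed (so a half turn about y gives the same grasp; the last joint's range is limited). The gripper opens to 85 mm and grips with 20 to 120 N. Pads are 22 mm wide; open, the fingers measure 114 mm over their backs; the gripper's body (76 mm by 85 mm) begins 54 mm behind the grasp point. The pads swing forward as they close: fully open they stand 13 mm farther back than shut.
Start: joints at [-1.442, 0.245, 1.558, -0, 1.339, -0.174], TCP at [193.831, -620.438, 231.29] pointing down, gripper open.
Joint ranges: [-3.13, 3.13], [-1.02, 2.26], [0.13, 2.54], [-0.95, 4.09], [0.21, 2.88], [-2.74, 2.74]. Speed limits (rad/s): [2.57, 2.57, 3.14, 3.14, 3.14, 3.14].

## Interface

Orientations are given as a unit quaternion [w, x, y, z].
In Python, from workcell import env, vision, hand_in gives the robot as it stands.
- The arm moves only by the tool step_arm, never from a script. Its argument "rows" is a list of rows, each an object with "travel": the shift along the world's x, y, z each as a share of 0.02 m, from -1 to 1, a list of three; "twist": the turn about the world's z as a share of 0.08 rad, from -1 to 1; "jaw": the closure, from 0 (fully open) to 1 (shut). In form: [{"travel": [x, y, z], "twist": twist, "jaw": jaw}, ...]. A call has 1 to 8 rows; each row shifts and turns the commanded pose from where the row before left it; what a row does not reach is not made up. A row lasts 1/12 s, in which the tool goes at most 41.7 mm and 7.16 degrees, less where a joint would pass 70% of its speed; a pose out of reach is approached as far as the arm can. A call with a number of a shift or a turn outside -1 to 1 is refused whole. A call with a gripper value outside its range is refused whole. The fingers move at their own pace and stop on an object; "newtons" is the grip in N (left out, the last holds). Time passes only in rows, so rows that do not move let the fingers close. It gives the time, the measured TCP pose, the force and the opening at its end, in the units of the state.
- env.read_state(): the state, without advancing time (a new reading comes with each control period).
- vision.camera(name): name is "side" or "top"; returns a dict with "img" (384x512x3 uint8, blue, green, red), "depth" (384x512 float32, mm along the optical axis (not along the pixel's ray), 0 where there is no reading), "K" (3x3 intrinsics, pixels), "R" (3x3) and "t" (3): a world point X has camera coordinates R X + t. Camera axes: x right, y down, z forward; pixel columns grow to the right and rows downward; lengths in mm; the calibration is good to about 2 mm. A picture is of the moment at which its call begins.
- hand_in(): hands the job in, once; it reports no verdict.
The state is a dict: "time_s": time; "qpos": joint angles; "joint_velocities": joint speeds; "joint_efforts": joint torques, N m; "eef_pos": TCP position; "eef_rot": TCP orientation; "contact_force": force on the tool from outside, world axes, zero at the start; "ft_torque": the same for the moment, N m; "gripper_width": opening from 0.0 (shut) to 1.0 (fully open).
Only numpy, scipy, OpenCV 4.12 (cv2) and the standard library are available. Lean on these libraries where they do the work, as an engineer would, in place of code of your own. Each camera call takes 0.05 s, during which the arm holds its last target.

## Task

Take the long socket key from its stand, put it down the deep bore of the sherd clamp and feel it fully onto the hexagon nut at the bottom. Then turn it clockwise, seen from above, until the sprung pad holds the sherd with about 15 newtons (too little leaves it loose, much more crushes it). Leave the key standing on the nut; press the key down only gently, do not touch the sherd or the pad with the hand, and leave the things lying around alone.

Things in the scene. Friction and masses are not known exactly. Their poses are not given: they have to be found in the camera images.
- key_grip (a point): centre of the black flat handle on top of the steel socket key: 50 mm long (along this point's x), 12 mm thick (along its y), 30 mm high; its underside is 15 mm below this point. The key is loose, 0.15 kg, 155 mm long, shaft 14 mm round; its lower end, key_socket, is 140 mm below this point. It stands at any yaw in its stand and must be drawn straight up
- key_socket (a point): centre of the open lower end of the key: a hexagon socket, 26 mm outside diameter over the lowest 24 mm, 18.2 mm across flats inside, 11.5 mm deep. Two opposite flats of the hollow face along this point's x
- key: the whole socket key; origin at the centre of its lower end, z up along the key
- stand: fixed grey block, 64 x 64 x 46 mm, in whose round hole (28 mm wide, 38 mm deep, open at the top) the key stands at the start; origin at the centre of its underside
- press: the sherd clamp, fixed: a grey base plate 90 x 190 mm, 14 mm thick; on it an aluminium tower 60 x 60 mm, top 110 mm above the table, with a deep bore from its top; along the clamp's +y follow jaw, pad, sherd and a fixed anvil (top 44 mm above the table). Origin on the table on the bore axis
- bore_mouth (a point): centre of the mouth of the bore, on top of the tower: 28.5 mm diameter, with a 3 mm bevel; the bore is 96 mm deep and goes straight down
- nut_top (a point): top centre of the steel hexagon nut at the bottom of the bore, 82 mm below the mouth: 17 mm across flats, 14 mm high, top 3 mm bevelled. The angle of its flats is unknown, not measured, and must be felt; the socket fits within about 8 degrees either way of it (repeats every 60). Key riding on the nut: its lower end is about 2 to 6 mm below this point; fully on: 11.5 mm below
- pad: sprung pad, 44 mm wide, 19 mm high, before the jaw; its origin moves with it. Clockwise from above the nut closes the jaw 5 mm per radian. Turning the nut takes 0.14 N m (about half of it is felt while the hand stands still between steps); this rises by 0.005 N m per newton of pad force. Let go, it stays. It meets the sherd after 0.3 rad or more and is clamped after 0.6 to 1.5, plus up to 0.4 of play
- clamped_sherd: reddish pottery sherd, about 52 x 56 x 18 mm, loose on the base plate between pad and anvil; origin under its centre
- loupe: black eye loupe, 32 mm diameter, 27 mm high, loose; bystander, leave it alone
- dish: small round pale dish, 68 mm diameter, 14 mm high, loose; bystander, leave it alone
- brush: small brush with a wooden handle, 136 mm long, loose; bystander, leave it alone
- pad_face (a point): middle of the pad's face, which meets the sherd. Once it meets the sherd the pad's springs give 6 N per mm (up to 8 mm). It moves only along the clamp's y
Mind the look-alikes: they are no part of the job. Of the things like the press, leave any that is purple; of the rest the larger one is meant.

How it is judged:
By the outcome, as a careful person would: the job done as asked, in the order asked, and still so for the second after the job is handed in, with the robot touching nothing.
It also fails if it takes over 72 s, if anything falls off the work surface, if the arm or the gripper's body presses on something with over 40 N, if the wrist force passes 120 N, or if a joint passes its speed limit or range.

## Working session

There is one attempt and no reset: what is moved stays moved. The work goes in short steps, Python scripts to look and compute and a tool call to move; the robot and the scene stay as the last step left them, time stands still between calls to the robot, and variables do not carry over. Pictures are saved under pics/ and viewed, and the job is handed in when it is done.

Besides the shell and the picture viewer there is one more tool, called after "Call:" as name(argument=value, ...), one argument or row to a line, values as JSON. step_arm: Moves the arm, as the interface text tells. Shift numbers are shares of 0.02 m and turn numbers shares of 0.08 rad, none past 1 either way. Its arguments: {"type":"object","properties":{"rows":{"type":"array","items":{"type":"object","properties":{"travel":{"type":"array","items":{"type":"number"}},"twist":{"type":"number"},"jaw":{"type":"number"}}}},"newtons":{"type":"number"}},"required":["rows"]}

```bash
ls; mkdir -p pics
cat > h.py <<'E'
import numpy as np, cv2
from workcell import env, vision, hand_in
def cast(c,u,v,z):
    K,R,t=np.array(c["K"]),np.array(c["R"]),np.array(c["t"])
    d=R.T@np.linalg.inv(K)@np.array([u,v,1.]); o=-R.T@t
    return o+d*(z-o[2])/d[2]
def pts(c):
    K,R,t=np.array(c["K"]),np.array(c["R"]),np.array(c["t"])
    h,w=c["depth"].shape
    u,v=np.meshgrid(np.arange(w),np.arange(h))
    d=c["depth"]
    P=np.stack([(u-K[0,2])/K[0,0]*d,(v-K[1,2])/K[1,1]*d,d],-1)
    W=(P-t)@R
    W[d<=0]=np.nan
    return W
def proj(c,X):
    p=np.array(c["K"])@(np.array(c["R"])@np.array(X)+np.array(c["t"])); return p[:2]/p[2]
E
python3 - <<'E'
from h import *
import pickle
for n in ("top","side"):
    c=vision.camera(n); pickle.dump(c,open(n+"0.pkl","wb"))
    cv2.imwrite(f"pics/{n}0.png",cv2.resize(c["img"],(800,600),interpolation=cv2.INTER_CUBIC))
    print(n,c["K"],c["R"],c["t"])
print(env.read_state(), env.pinch_z)
E
```

```text
pics
top [[464.94101941   0.         261.14758267]
 [  0.         464.94101941 186.49807613]
 [  0.           0.           1.        ]] [[ 2.08119989e-02 -9.99777128e-01  3.54317740e-03]
 [-9.91481721e-01 -2.10948094e-02 -1.28526284e-01]
 [ 1.28572382e-01 -8.38106748e-04 -9.91699773e-01]] [ -12.17330706  599.65090119 1301.61239492]
side [[467.77605989   0.         260.74795708]
 [  0.         467.77605989 187.265939  ]
 [  0.           0.           1.        ]] [[ 0.99750301 -0.06959246 -0.01202663]
 [-0.03963234 -0.41064694 -0.91093269]
 [ 0.05845535  0.90913474 -0.41237967]] [-594.77888471  130.45330024 1520.46726086]
{'time_s': 0.1, 'qpos': array([-1.44208975e+00,  2.45766692e-01,  1.55889102e+00, -2.35580029e-05,
        1.33872295e+00, -1.74084724e-01]), 'joint_velocities': array([ 5.11946724e-04,  8.68951572e-05, -6.24644549e-03,  9.23534340e-04,
       -2.45566676e-04, -8.24075932e-04]), 'joint_efforts': array([ 5.35306822e-05, -4.30671000e+01, -3.27129757e+01, -9.13666941e-05,
        2.86809453e-03,  1.48288217e-05]), 'eef_pos': array([ 193.76402717, -619.91613624,  230.27674598]), 'eef_rot': array([ 0.5701421 , -0.56923924,  0.41931268, -0.41842747]), 'contact_force': array([-1.29906698, -0.27170345,  0.6932408 ]), 'ft_torque': array([-0.05195276,  0.02833353,  0.00610263]), 'gripper_width': 0.9978175586750255} 18.700000000000003
```

View pics/top0.png

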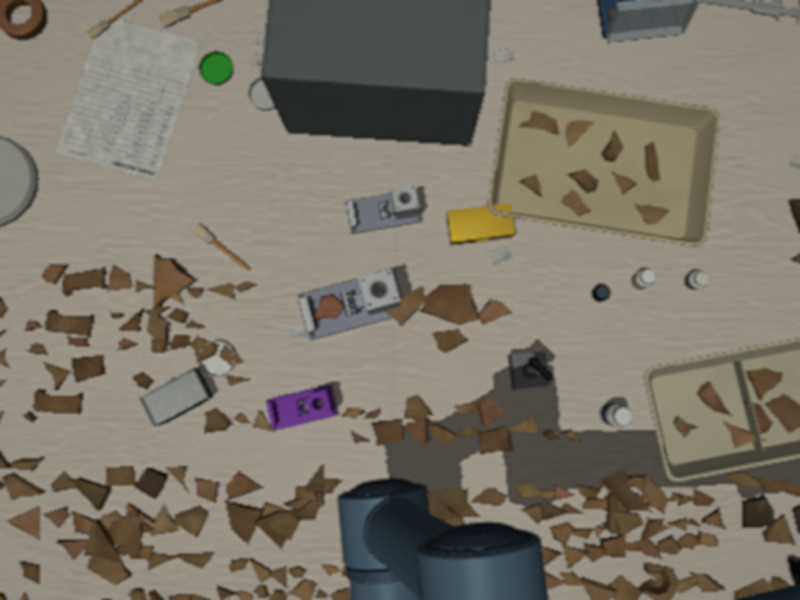

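View pics/side0.png

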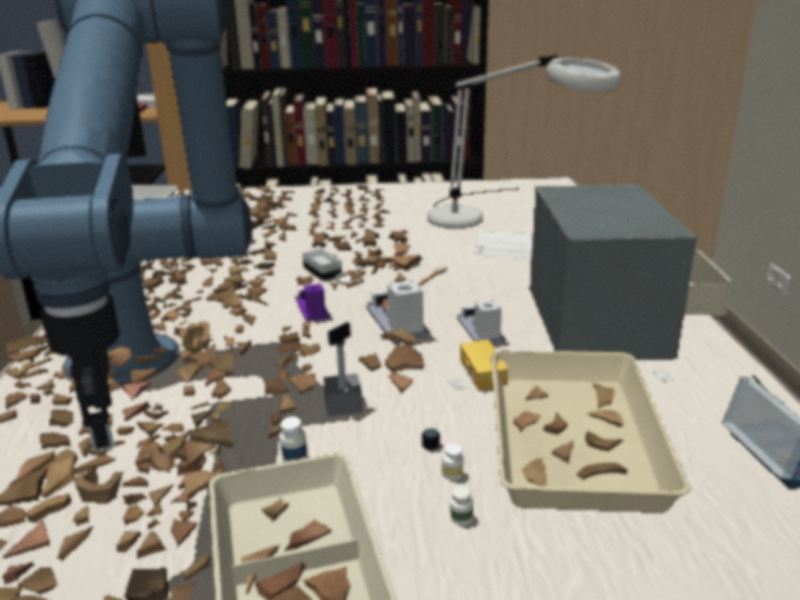

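Clamp candidates in the top view (800 px picture):
- Grey at (350,303), the largest.
- Grey at (385,210), smaller.
- Purple at (302,407), excluded by its colour.

The larger grey one fits the description. The key and stand are at (532,368). I'll confirm with enlarged crops.

Run:
```python
from h import *
import pickle
c=pickle.load(open("top0.pkl","rb")); s=pickle.load(open("side0.pkl","rb"))
def crop(c,x0,y0,w,h,f): return cv2.resize(c["img"][y0:y0+h,x0:x0+w],None,fx=f,fy=f,interpolation=cv2.INTER_CUBIC)
a=crop(c,180,110,100,110,4); b=crop(c,310,210,60,55,6)
d=crop(s,190,160,140,110,4)
cv2.imwrite("pics/c1.png",a);cv2.imwrite("pics/c2.png",b);cv2.imwrite("pics/c3.png",d)
W=pts(c)
for (u,v) in [(243,186),(236,186),(252,177),(340,232),(345,237),(258,128),(202,258)]:
    print(u,v,W[v,u].round(1))
```

```text
243 186 [601.6  53.2  26.9]
236 186 [590.6  69.2 108.9]
252 177 [631.1  28.   10.5]
340 232 [ 469.8 -206.5  156.8]
345 237 [ 457.1 -219.6  156.3]
258 128 [777.8  13.4  18. ]
202 258 [392.2 164.9  25.3]
```

View pics/c1.png

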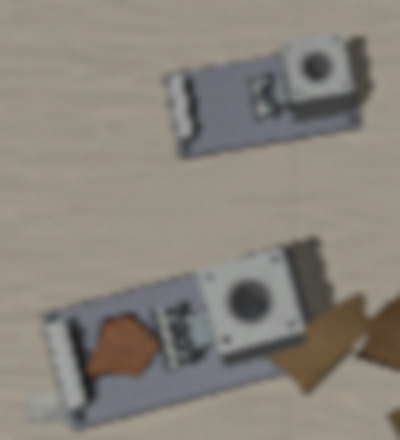

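View pics/c2.png

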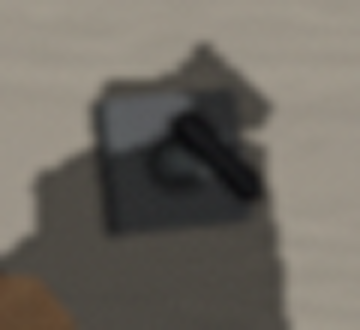

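View pics/c3.png

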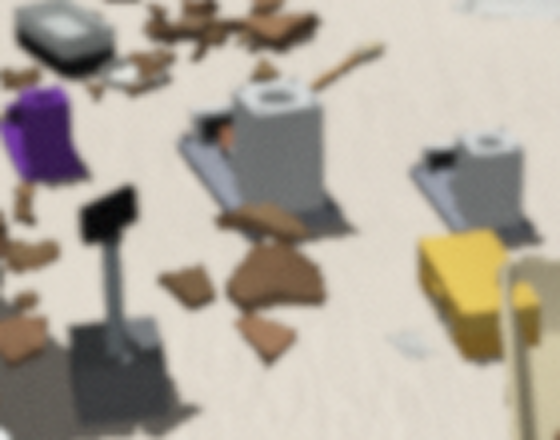

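The crops confirm it. The large grey clamp has its bore at about (242,185) raw and the sherd on the +y side. The key handle is at about (346,236) raw. Next I'll measure both precisely.

Run:
```python
from h import *
import pickle
c=pickle.load(open("top0.pkl","rb")); s=pickle.load(open("side0.pkl","rb"))
for nm,cam,box in (("top",c,(325,215,375,260)),("side",s,(195,195,240,240))):
    W=pts(cam); x0,y0,x1,y1=box
    m=np.zeros(W.shape[:2],bool); m[y0:y1,x0:x1]=1
    g=cam["img"].max(-1)
    for zlo,zhi in((135,175),(40,52),(60,125)):
        mm=m&(W[...,2]>zlo)&(W[...,2]<zhi)
        P=W[mm]
        if len(P)>3:
            mu=P.mean(0); e=P[:,:2]-mu[:2]; w,V=np.linalg.eigh(e.T@e/len(e))
            print(nm,zlo,len(P),"mean",mu.round(1),"med",np.median(P,0).round(1),"ext",(P.min(0)).round(1),P.max(0).round(1),"ang",np.degrees(np.arctan2(V[1,1],V[0,1])).round(1),np.sqrt(w).round(1))
    # dark mask
    mm=(m&(g<38)).astype(np.uint8)
    n,l,st,ce=cv2.connectedComponentsWithStats(mm)
    for i in range(1,n):
        if st[i,4]>15:
            cn=cv2.findContours((l==i).astype(np.uint8),0,1)[0][0]
            print(nm,"dark",st[i],ce[i].round(2),cv2.minAreaRect(cn))
# bore
W=pts(c); x0,y0,x1,y1=222,165,265,205
m=np.zeros(W.shape[:2],bool); m[y0:y1,x0:x1]=1
top=(m&(W[...,2]>95)&(W[...,2]<120))
P=W[top]; print("tower top med",np.median(P,0).round(1),len(P))
g=c["img"].max(-1)
t8=(m&(c["img"].min(-1)>120)&(W[...,2]>90)).astype(np.uint8)
cn=max(cv2.findContours(t8,0,1)[0],key=cv2.contourArea)
r=cv2.minAreaRect(cn); print("tower rect",r, [cast(c,*p,110)[:2].round(1) for p in cv2.boxPoints(r)], cast(c,*r[0],110).round(1))
b8=((g<110)&m).astype(np.uint8)
n,l,st,ce=cv2.connectedComponentsWithStats(b8)
for i in range(1,n):
    if st[i,4]>30: print("bore?",st[i],ce[i].round(2),cast(c,*ce[i],110).round(1))
np.set_printoptions(linewidth=250)
print(g[176:196,230:256])
```

```text
top 135 111 mean [ 460.9 -222.   158.1] med [ 459.9 -222.1  159.9] ext [ 442.  -242.2  138.2] [ 480.9 -204.   169.3] ang 45.5 [ 3.6 14.4]
top 40 337 mean [ 459.9 -219.4   45.4] med [ 456.5 -214.6   45.3] ext [ 428.1 -260.2   40.1] [ 494.1 -188.8   51.2] ang 176.1 [19.3 21.1]
top 60 13 mean [ 460.4 -218.3   88.1] med [ 460.6 -218.2   87.4] ext [ 455.8 -221.    65.8] [ 467.2 -216.4  115.2] ang -180.0 [1.3 3.5]
top dark [334 229  19  15 138] [343.17 236.23] ((343.5, 235.50001525878906), (18.9058837890625, 12.987520217895508), 9.462322235107422)
side 135 147 mean [ 460.3 -229.5  149.8] med [ 459.9 -229.9  151.3] ext [ 441.  -247.9  135. ] [ 479.  -203.5  161.3] ang 45.3 [ 3.2 15.1]
side 40 6 mean [ 481.  -191.4   43.9] med [ 481.  -191.3   44.1] ext [ 473.7 -194.8   41.3] [ 488.1 -187.6   45.6] ang 176.9 [2.5 4.9]
side 60 90 mean [ 461.  -228.4   94.7] med [ 461.1 -228.5   94.9] ext [ 454.1 -233.9   63.5] [ 469.2 -222.4  124.2] ang -173.7 [2.7 4. ]
side dark [211 208  12  12  92] [216.79 213.55] ((217.50003051757812, 214.0000457763672), (8.497058868408203, 13.416407585144043), 63.4349517
[... 1906 characters left out ...]
  73  75  87 103 125 143 151 152 151 150 148 143 133 103]
 [133 127 134 148 155 156 157 154 146 133 117 106 102 106 117 131 146 152 155 153 151 143 130 129 134 115]
 [135 131 133 144 154 157 158 157 155 150 146 140 137 139 145 151 156 156 156 155 154 144 129 132 142 130]
 [137 136 133 140 154 157 158 158 155 156 156 154 153 154 157 159 158 157 156 156 156 149 140 137 136 127]
 [138 134 131 136 149 150 145 149 156 157 157 157 156 159 160 159 157 156 153 148 144 136 124 113 103  99]
 [137 135 130 132 141 133 116 128 152 159 158 156 157 158 156 151 146 143 132 120 108  97  86  79  71  75]
 [130 124 121 123 136 133 118 129 152 160 156 150 149 143 135 123 113 104  93  82  74  67  66  64  68  77]]
```

Run:
```python
from h import *
from scipy.spatial.transform import Rotation as Ro
s=env.read_state(); q=s["eef_rot"]; R=Ro.from_quat([q[1],q[2],q[3],q[0]]).as_matrix()
print(R.round(3)); print("jaw x yaw",np.degrees(np.arctan2(R[1,0],R[0,0])), s["eef_pos"],s["qpos"].round(3))
import pickle
c=pickle.load(open("top0.pkl","rb")); sd=pickle.load(open("side0.pkl","rb"))
# handle in top: depth based mask
W=pts(c); m=np.zeros(W.shape[:2],np.uint8); m[215:260,325:375]=1
mm=(m>0)&(W[...,2]>150)
ys,xs=np.nonzero(mm); ctr=(xs.mean(),ys.mean()); print(ctr,cast(c,*ctr,163),cv2.minAreaRect(np.c_[xs,ys].astype(np.float32)))
for z in(148,163): print(z,proj(c,[461,-223,z]),proj(sd,[461,-223,z]))
# side handle mask
W=pts(sd); m=np.zeros(W.shape[:2],bool); m[195:240,195:240]=1
mm=m&(W[...,2]>132)&(sd["img"].max(-1)<60); ys,xs=np.nonzero(mm); print("side",xs.mean(),ys.mean(),xs.min(),xs.max(),ys.min(),ys.max())
# side bore dark
g=sd["img"].max(-1); m=np.zeros(W.shape[:2],np.uint8); m[178:190,248:272]=1
b=((g<120)&(m>0)); ys,xs=np.nonzero(b); print("bore side",xs.mean(),ys.mean(),xs.min(),xs.max(),ys.min(),ys.max(),cast(sd,xs.mean(),ys.mean(),110), proj(sd,[594,52.8,110]))
np.set_printoptions(linewidth=250); print(g[176:194,244:276])
```

```text
[[ 0.298 -0.     0.955]
 [-0.955  0.002  0.298]
 [-0.002 -1.     0.   ]]
jaw x yaw -72.6510102345382 [ 193.76402717 -619.91613624  230.27674598] [-1.442  0.246  1.559 -0.     1.339 -0.174]
(np.float64(346.5), np.float64(235.5)) [ 460.90471684 -222.23710696  163.        ] ((346.5000305175781, 235.50003051757812), (19.798988342285156, 4.242640495300293), 45.0)
148 [345.72595122 235.60735092] [216.58456044 212.38814903]
163 [346.79551099 235.46909101] [216.30465518 207.50636168]
side 216.54285714285714 213.64761904761906 211 222 208 219
bore side 257.2692307692308 187.42307692307693 248 268 179 189 [587.33173587  15.73494674 110.        ] [258.56811456 182.76991558]
[[224 223 222 224 223 221 223 221 215 199 173 152 153 167 190 208 218 222 224 221 223 224 225 222 221 219 218 220 218 210 196 172]
 [222 224 223 223 223 219 220 220 206 180 153 143 141 147 162 188 208 219 221 220 220 224 223 223 218 215 213 211 202 189 169 147]
 [224 224 224 223 223 221 220 213 193 158 128 123 125 129 139 166 196 213 216 213 215 220 222 223 217 211 201 189 172 153 151 158]
 [223 226 223 223 219 221 217 205 1
[... 1230 characters left out ...]
121 118 118 117 125 153 195 213 220 222 222]
 [ 67  61  60  66  92 110 114 114 116 124 131 132 127 126 121 120 115 113 112 111 109 112 112 112 114 121 153 194 215 220 221 224]
 [ 36  43  51  66  91 108 112 113 115 114 114 113 113 112 112 113 112 111 111 108 110 112 113 113 114 120 153 193 214 220 220 221]
 [ 40  70  87  97 106 111 113 112 113 112 109 111 109 111 109 111 109 111 109 113 112 112 111 111 114 123 154 197 214 223 223 222]
 [ 59  98 124 126 121 115 113 116 112 111 111 110 110 110 110 110 109 108 112 111 110 113 112 112 114 122 154 197 216 222 221 222]
 [ 67 113 141 143 129 116 115 114 111 112 111 111 109 110 110 110 110 112 111 114 113 114 112 112 113 121 154 196 216 223 222 222]]
```

Call:
step_arm(
  rows=[
    {"travel": [0.67, 0.99, 0], "twist": 0.3, "jaw": 0},
    {"travel": [0.67, 0.99, 0], "twist": 0.3, "jaw": 0},
    {"travel": [0.67, 0.99, 0], "twist": 0.3, "jaw": 0},
    {"travel": [0.67, 0.99, 0], "twist": 0.3, "jaw": 0},
    {"travel": [0.67, 0.99, 0], "twist": 0.3, "jaw": 0},
    {"travel": [0.67, 0.99, 0], "twist": 0.3, "jaw": 0},
    {"travel": [0.67, 0.99, 0], "twist": 0.3, "jaw": 0},
    {"travel": [0.67, 0.99, 0], "twist": 0.3, "jaw": 0},
  ],
)

```text
time_s: 0.77
eef_pos: [301.4, -460.7, 230.8]
eef_rot: [0.608, -0.607, 0.362, -0.362]
contact_force: [-0.1, 0.3, 0.3]
gripper_width: 0.996
```

Call:
step_arm(
  rows=[
    {"travel": [0.67, 0.99, 0], "twist": 0.3, "jaw": 0},
    {"travel": [0.67, 0.99, 0], "twist": 0.3, "jaw": 0},
    {"travel": [0.67, 0.99, 0], "twist": 0.3, "jaw": 0},
    {"travel": [0.67, 0.99, 0], "twist": 0.3, "jaw": 0},
    {"travel": [0.67, 0.99, 0], "twist": 0.3, "jaw": 0},
    {"travel": [0.67, 0.99, 0], "twist": 0.3, "jaw": 0},
    {"travel": [0.67, 0.99, 0], "twist": 0.3, "jaw": 0},
    {"travel": [0.67, 0.99, 0], "twist": 0.3, "jaw": 0},
  ],
)

```text
time_s: 1.43
eef_pos: [408.5, -302.3, 230.9]
eef_rot: [0.639, -0.639, 0.302, -0.302]
contact_force: [0.9, 0.3, 0.7]
gripper_width: 1.001
```

Call:
step_arm(
  rows=[
    {"travel": [0.67, 0.99, 0], "twist": 0.3, "jaw": 0},
    {"travel": [0.67, 0.99, 0], "twist": 0.3, "jaw": 0},
    {"travel": [0.67, 0.99, 0], "twist": 0.3, "jaw": 0},
    {"travel": [0.6, 0.9, 0], "twist": 0.3, "jaw": 0},
    {"travel": [0, 0, 0], "twist": 0, "jaw": 0},
    {"travel": [0, 0, 0], "twist": 0, "jaw": 0},
  ],
)

```text
time_s: 1.93
eef_pos: [460.5, -225.5, 230.9]
eef_rot: [-0.653, 0.653, -0.271, 0.271]
contact_force: [-0.1, -0.0, -0.3]
gripper_width: 1.001
```

Call:
step_arm(
  rows=[
    {"travel": [0, 0.14, -1], "twist": 0.1, "jaw": 0},
    {"travel": [0, 0, -1], "twist": 0, "jaw": 0},
    {"travel": [0, 0, -1], "twist": 0, "jaw": 0},
    {"travel": [0, 0, -1], "twist": 0, "jaw": 0},
    {"travel": [0, 0, -0.7], "twist": 0, "jaw": 0},
    {"travel": [0, 0, 0], "twist": 0, "jaw": 0},
    {"travel": [0, 0, 0], "twist": 0, "jaw": 0},
  ],
)

```text
time_s: 2.52
eef_pos: [459.6, -223.9, 136.7]
eef_rot: [0.654, -0.654, 0.27, -0.269]
contact_force: [0.1, 0.1, 0.3]
gripper_width: 1.0
```

Run:
```python
from h import *
for n,b in(("top",(300,190,100,100)),("side",(170,150,130,110))):
    c=vision.camera(n); x,y,w,h=b
    cv2.imwrite(f"pics/g1{n}.png",cv2.resize(c["img"][y:y+h,x:x+w],None,fx=5,fy=5,interpolation=cv2.INTER_CUBIC))
s=env.read_state();print(s["eef_pos"],s["contact_force"])
```

```text
[ 460.81384209 -224.43722617  138.49427717] [-0.32907824 -0.11666727 -0.26849839]
```

View pics/g1side.png

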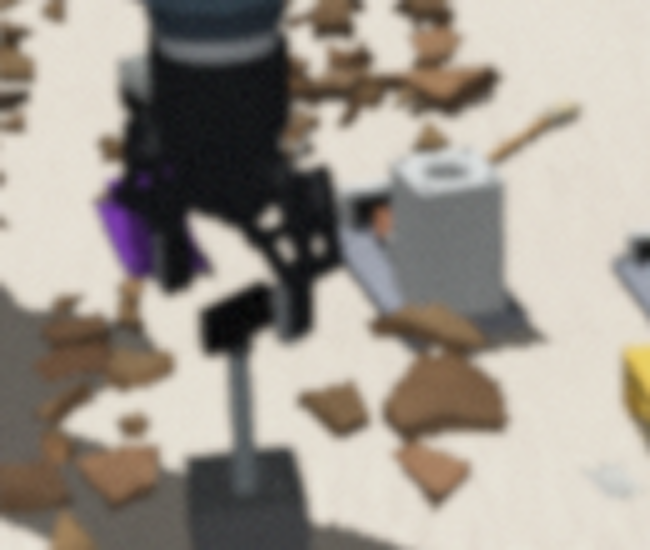

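The handle sits between the open fingers (handle at about (238,318) in the crop). Closing.

Call:
step_arm(
  newtons=70,
  rows=[
    {"travel": [0, 0, 0], "twist": 0, "jaw": 1},
    {"travel": [0, 0, 0], "twist": 0, "jaw": 1},
    {"travel": [0, 0, 0], "twist": 0, "jaw": 1},
    {"travel": [0, 0, 0], "twist": 0, "jaw": 1},
    {"travel": [0, 0, 0], "twist": 0, "jaw": 1},
    {"travel": [0, 0, 0], "twist": 0, "jaw": 1},
    {"travel": [0, 0, 0], "twist": 0, "jaw": 1},
    {"travel": [0, 0, 0], "twist": 0, "jaw": 1},
  ],
)

```text
time_s: 3.28
eef_pos: [460.5, -223.5, 137.5]
eef_rot: [-0.654, 0.654, -0.269, 0.269]
contact_force: [-0.6, 1.0, 1.9]
gripper_width: 0.125
```

Run:
```python
from h import *
for n,b in(("top",(300,190,100,100)),("side",(170,150,130,110))):
    c=vision.camera(n); x,y,w,h=b
    cv2.imwrite(f"pics/g2{n}.png",cv2.resize(c["img"][y:y+h,x:x+w],None,fx=5,fy=5,interpolation=cv2.INTER_CUBIC))
s=env.read_state();print(s["eef_pos"],s["contact_force"],s["ft_torque"],s["gripper_width"]*85)
```

```text
[ 460.56369525 -223.4984908   137.54980948] [0.37203484 1.36643924 2.92609071] [0.17807266 0.11984584 0.03765368] 10.666057234302922
```

View pics/g2side.png

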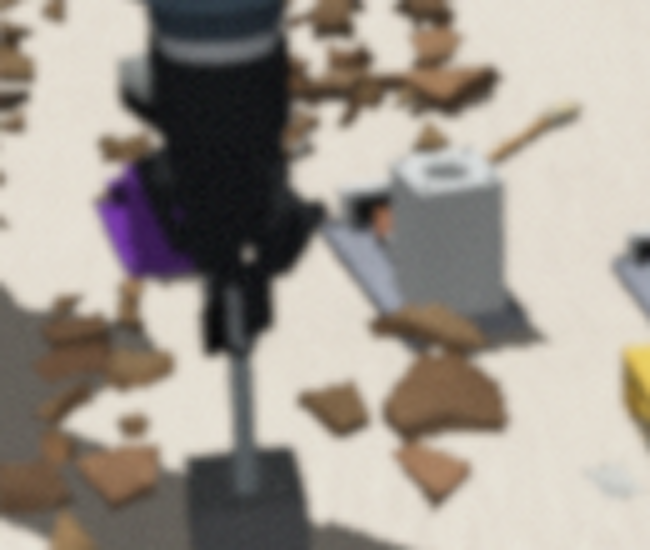

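Call:
step_arm(
  rows=[
    {"travel": [0, 0, 0.3], "twist": 0, "jaw": 1},
    {"travel": [0, 0, 0.5], "twist": 0, "jaw": 1},
    {"travel": [0, 0, 0.6], "twist": 0, "jaw": 1},
    {"travel": [0, 0, 0.6], "twist": 0, "jaw": 1},
    {"travel": [0, 0, 0.8], "twist": 0, "jaw": 1},
    {"travel": [0, 0, 1], "twist": 0, "jaw": 1},
    {"travel": [0, 0, 1], "twist": 0, "jaw": 1},
    {"travel": [0, 0, 0], "twist": 0, "jaw": 1},
  ],
)

```text
time_s: 4.05
eef_pos: [462.6, -225.1, 239.3]
eef_rot: [-0.653, 0.655, -0.265, 0.272]
contact_force: [0.3, -0.7, -0.7]
gripper_width: 0.125
```

Call:
step_arm(
  rows=[
    {"travel": [0, 0, 1], "twist": 0, "jaw": 1},
    {"travel": [0, 0, 0.5], "twist": 0, "jaw": 1},
    {"travel": [0.2, 0.5, 0], "twist": 0.8, "jaw": 1},
    {"travel": [0.4, 0.8, 0], "twist": 0.8, "jaw": 1},
    {"travel": [0.4, 0.8, 0], "twist": 0.8, "jaw": 1},
    {"travel": [0.4, 0.8, 0], "twist": 0.8, "jaw": 1},
    {"travel": [0.4, 0.8, 0], "twist": 0.8, "jaw": 1},
    {"travel": [0.4, 0.8, 0], "twist": 0.8, "jaw": 1},
  ],
)

```text
time_s: 4.72
eef_pos: [504.7, -132.6, 263.0]
eef_rot: [0.694, -0.693, 0.138, -0.138]
contact_force: [-0.8, 0.4, -1.1]
gripper_width: 0.128
```

Call:
step_arm(
  rows=[
    {"travel": [0.4, 0.8, 0], "twist": 0.8, "jaw": 1},
    {"travel": [0.4, 0.8, 0], "twist": 0.8, "jaw": 1},
    {"travel": [0.4, 0.8, 0], "twist": 0.8, "jaw": 1},
    {"travel": [0.4, 0.8, 0], "twist": 0.8, "jaw": 1},
    {"travel": [0.4, 0.8, 0], "twist": 0.8, "jaw": 1},
    {"travel": [0.4, 0.8, 0], "twist": 0.8, "jaw": 1},
    {"travel": [0.4, 0.8, 0], "twist": 0.8, "jaw": 1},
    {"travel": [0.4, 0.8, 0], "twist": 0.8, "jaw": 1},
  ],
)

```text
time_s: 5.38
eef_pos: [568.7, -4.5, 262.9]
eef_rot: [0.706, -0.706, -0.042, 0.042]
contact_force: [0.9, -0.1, -1.6]
gripper_width: 0.121
```

Call:
step_arm(
  rows=[
    {"travel": [0.2, 0.5, 0], "twist": 0.9, "jaw": 1},
    {"travel": [0.2, 0.5, 0], "twist": 0.9, "jaw": 1},
    {"travel": [0.2, 0.4, 0], "twist": 0.9, "jaw": 1},
    {"travel": [0.2, 0.4, 0], "twist": 0.9, "jaw": 1},
    {"travel": [0.2, 0.4, 0], "twist": 0.9, "jaw": 1},
    {"travel": [0.2, 0.4, 0], "twist": 0.9, "jaw": 1},
    {"travel": [0.06, 0.2, 0], "twist": 0.9, "jaw": 1},
    {"travel": [0, 0, 0], "twist": 0.5, "jaw": 1},
  ],
)

```text
time_s: 6.05
eef_pos: [593.7, 51.4, 262.8]
eef_rot: [0.669, -0.668, -0.23, 0.231]
contact_force: [0.3, 0.3, -0.9]
gripper_width: 0.125
```

Call:
step_arm(
  rows=[
    {"travel": [0, 0, 0], "twist": 0, "jaw": 1},
    {"travel": [0, 0, 0], "twist": 0, "jaw": 1},
  ],
)

```text
time_s: 6.22
eef_pos: [593.5, 50.6, 262.9]
eef_rot: [0.669, -0.669, -0.229, 0.229]
contact_force: [0.2, 0.6, -1.2]
gripper_width: 0.127
```

Run:
```python
from h import *
import pickle
for n,b in(("top",(190,130,110,110)),("side",(200,100,120,110))):
    c=vision.camera(n); x,y,w,h=b; pickle.dump(c,open(n+"1.pkl","wb"))
    cv2.imwrite(f"pics/g3{n}.png",cv2.resize(c["img"][y:y+h,x:x+w],None,fx=5,fy=5,interpolation=cv2.INTER_CUBIC))
s=env.read_state();print(s["eef_pos"],s["eef_rot"],s["contact_force"],s["ft_torque"],s["gripper_width"]*85,s["qpos"].round(3))
```

```text
[593.55485934  50.42094189 263.115556  ] [ 0.66909169 -0.66905693 -0.2287195   0.22883736] [ 0.17022002 -0.01333968 -1.81068678] [ 0.03061182  0.005687   -0.00354441] 10.593793343249379 [-0.105  0.094  1.67  -0.     1.378 -0.764]
```

View pics/g3side.png

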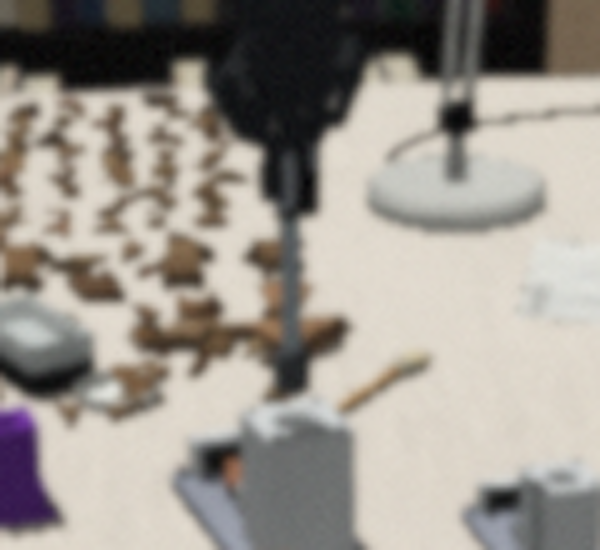

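View pics/g3top.png

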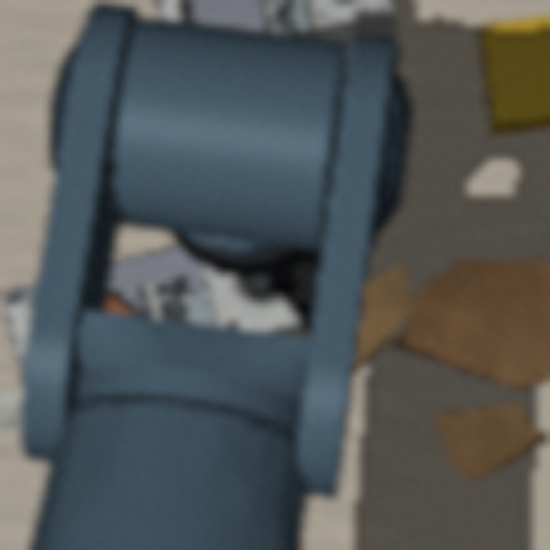

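```bash
cat > meas.py <<'E'
from h import *
import pickle
s=pickle.load(open("side1.pkl","rb")); s0=pickle.load(open("side0.pkl","rb"))
W=pts(s)
np.set_printoptions(linewidth=200,suppress=True)
for v in range(140,180,2):
    r=slice(248,270); row=W[v,r]; ok=(np.abs(row[:,1]-50)<40)&(np.abs(row[:,0]-594)<25)&(row[:,2]>112)
    u=np.arange(248,270)[ok]
    if len(u): print(v,u.min(),u.max(),u.mean().round(2),np.median(row[ok],0).round(1),"exp",[ (proj(s,[594,52.8,z])).round(1) for z in [np.median(row[ok,2])]])
# tower faces in side0
W0=pts(s0)
m=np.zeros(W0.shape[:2],bool); m[175:215,240:285]=1
P=W0[m&(W0[...,2]>100)&(np.abs(W0[...,0]-594)<50)&(np.abs(W0[...,1]-50)<50)]
P=P[P[:,2]<122]
print("top face",P.mean(0),len(P),P.min(0),P.max(0))
E
python3 meas.py
```

```text
140 252 263 257.5 [591.5  34.1 265.8] exp [array([257.9, 138.1])]
142 255 263 259.0 [596.2  35.3 258.5] exp [array([257.9, 140.3])]
144 256 259 257.5 [591.9  45.8 248.6] exp [array([258. , 143.3])]
146 256 259 257.5 [591.9  44.2 242.2] exp [array([258. , 145.1])]
148 256 259 257.67 [593.6  47.8 234.2] exp [array([258. , 147.5])]
150 256 259 257.5 [591.6  43.2 229.2] exp [array([258.1, 149. ])]
152 256 259 257.5 [591.3  43.7 222.1] exp [array([258.1, 151. ])]
154 256 259 257.5 [591.6  45.9 214.5] exp [array([258.1, 153.3])]
156 256 259 257.5 [591.2  44.6 208.3] exp [array([258.1, 155.1])]
158 256 259 257.5 [591.2  43.5 201.6] exp [array([258.2, 157. ])]
160 256 259 257.5 [591.1  44.2 194.4] exp [array([258.2, 159.1])]
162 256 259 257.5 [590.7  39.9 189.3] exp [array([258.2, 160.5])]
164 256 259 257.5 [591.   44.  180.7] exp [array([258.3, 163. ])]
166 256 259 257.5 [590.6  43.5 174. ] exp [array([258.3, 164.9])]
168 256 259 257.5 [590.5  40.7 167.9] exp [array([258.3, 166.6])]
170 255 260 257.5 [590.7  46.5 158.9] exp [array([258.4, 169.2])]
172 254 261 257.5 [590.4  40.5 153.7] exp [array([258.4, 170.6])]
174 254 261 257.5 [589.9  39.  147.3] exp [array([258.4, 172.4])]
176 254 261 257.5 [589.8  39.7 140.4] exp [array([258.4, 174.3])]
178 255 261 258.0 [591.4  38.8 133.8] exp [array([258.5, 176.2])]
top face [594.20752112  46.38857082 105.73529967] 159 [558.75066477  12.22361558 100.41522159] [630.46510912  85.48509227 111.3547329 ]
```

Call:
step_arm(
  rows=[
    {"travel": [0.08, 0.085, -0.5], "twist": 0, "jaw": 1},
    {"travel": [0, 0, -0.5], "twist": 0, "jaw": 1},
    {"travel": [0, 0, -0.1], "twist": 0, "jaw": 1},
    {"travel": [0, 0, -0.1], "twist": 0, "jaw": 1},
    {"travel": [0, 0, -0.1], "twist": 0, "jaw": 1},
    {"travel": [0, 0, -0.1], "twist": 0, "jaw": 1},
  ],
)

```text
time_s: 6.82
eef_pos: [595.3, 52.3, 235.0]
eef_rot: [0.669, -0.669, -0.229, 0.229]
contact_force: [0.6, -0.0, -1.2]
gripper_width: 0.123
```

```bash
cat > st.py <<'E'
from h import *
s=env.read_state();q=s["eef_rot"];q=q*np.sign(q[0])
print(s["eef_pos"].round(1),"yaw",np.degrees(2*np.arctan2(q[3],q[0])-0).round(2),s["contact_force"].round(1),s["ft_torque"].round(3),"tz",s["time_s"],s["qpos"].round(3))
E
python3 st.py
```

```text
[595.3  52.3 235. ] yaw 37.79 [ 0.6 -0.  -1.2] [ 0.137 -0.105  0.013] tz 6.8167 [-0.102  0.121  1.693  0.     1.328 -0.762]
```

Call:
step_arm(
  rows=[
    {"travel": [0, 0, -0.15], "twist": 0, "jaw": 1},
    {"travel": [0, 0, -0.15], "twist": 0, "jaw": 1},
    {"travel": [0, 0, -0.15], "twist": 0, "jaw": 1},
    {"travel": [0, 0, -0.15], "twist": 0, "jaw": 1},
  ],
)

```text
time_s: 7.15
eef_pos: [595.2, 52.4, 222.9]
eef_rot: [0.669, -0.669, -0.229, 0.229]
contact_force: [1.2, -0.3, -0.1]
gripper_width: 0.124
```

```bash
python3 st.py
```

```text
[595.2  52.4 222.9] yaw 37.81 [ 1.2 -0.3 -0.1] [ 0.187 -0.161 -0.01 ] tz 7.15 [-0.102  0.132  1.704  0.     1.306 -0.762]
```

Call:
step_arm(
  rows=[
    {"travel": [0, 0, -0.3], "twist": 0, "jaw": 1},
    {"travel": [0, 0, -0.3], "twist": 0, "jaw": 1},
    {"travel": [0, 0, -0.3], "twist": 0, "jaw": 1},
    {"travel": [0, 0, -0.3], "twist": 0, "jaw": 1},
  ],
)

```text
time_s: 7.48
eef_pos: [595.2, 52.3, 198.5]
eef_rot: [0.669, -0.669, -0.229, 0.229]
contact_force: [1.0, 0.9, -0.4]
gripper_width: 0.126
```

```bash
python3 st.py
```

```text
[595.2  52.3 198.5] yaw 37.81 [ 1.   0.9 -0.4] [ 0.222 -0.154 -0.03 ] tz 7.4833 [-0.102  0.155  1.724  0.     1.263 -0.762]
```

Call:
step_arm(
  rows=[
    {"travel": [0.03, 0.03, -0.4], "twist": 0, "jaw": 1},
    {"travel": [0, 0, -0.4], "twist": 0, "jaw": 1},
    {"travel": [0, 0, -0.4], "twist": 0, "jaw": 1},
    {"travel": [0, 0, -0.3], "twist": 0, "jaw": 1},
    {"travel": [0, 0, 0], "twist": 0, "jaw": 1},
  ],
)

```text
time_s: 7.9
eef_pos: [595.1, 52.9, 167.3]
eef_rot: [0.669, -0.669, -0.228, 0.23]
contact_force: [0.1, 0.3, -1.3]
gripper_width: 0.124
```

```bash
python3 st.py
```

```text
[595.1  52.9 167.3] yaw 37.91 [ 0.1  0.3 -1.3] [-0.021 -0.237 -0.009] tz 7.9 [-0.101  0.19   1.745 -0.     1.209 -0.761]
```

Call:
step_arm(
  rows=[
    {"travel": [0.02, 0, -0.1], "twist": 0, "jaw": 1},
    {"travel": [0, 0, -0.1], "twist": 0, "jaw": 1},
    {"travel": [0, 0, -0.1], "twist": 0, "jaw": 1},
    {"travel": [0, 0, -0.1], "twist": 0, "jaw": 1},
    {"travel": [0, 0, -0.1], "twist": 0, "jaw": 1},
  ],
)

```text
time_s: 8.32
eef_pos: [596.3, 52.8, 159.3]
eef_rot: [-0.669, 0.669, 0.229, -0.229]
contact_force: [-0.1, -0.5, 0.4]
gripper_width: 0.126
```

```bash
python3 st.py
```

```text
[596.3  52.8 159.3] yaw 37.81 [-0.1 -0.5  0.4] [ 0.015  0.022 -0.057] tz 8.3167 [-0.101  0.201  1.748 -0.     1.193 -0.761]
```

Call:
step_arm(
  rows=[
    {"travel": [0, 0, -0.05], "twist": 0, "jaw": 1},
    {"travel": [0, 0, -0.05], "twist": 0, "jaw": 1},
    {"travel": [0, 0, -0.05], "twist": 0, "jaw": 1},
  ],
)

```text
time_s: 8.57
eef_pos: [596.3, 52.9, 156.3]
eef_rot: [-0.669, 0.669, 0.229, -0.229]
contact_force: [0.6, -0.3, -1.0]
gripper_width: 0.126
```

```bash
python3 st.py
```

```text
[596.3  52.9 156.3] yaw 37.81 [ 0.6 -0.3 -1. ] [ 0.024  0.02  -0.035] tz 8.5667 [-0.101  0.204  1.75  -0.     1.187 -0.761]
```

Moments are near zero, so the key is centred. Going on down slowly.

Call:
step_arm(
  rows=[
    {"travel": [0, 0, -0.05], "twist": 0, "jaw": 1},
    {"travel": [0, 0, 0], "twist": 0, "jaw": 1},
  ],
)

```text
time_s: 8.73
eef_pos: [596.1, 52.9, 155.1]
eef_rot: [0.669, -0.669, -0.229, 0.229]
contact_force: [-0.4, 0.4, -1.0]
gripper_width: 0.119
```

Call:
step_arm(
  rows=[
    {"travel": [0, 0, -0.05], "twist": 0, "jaw": 1},
    {"travel": [0, 0, 0], "twist": 0, "jaw": 1},
  ],
)

```text
time_s: 8.9
eef_pos: [596.3, 53.0, 154.2]
eef_rot: [0.669, -0.669, -0.229, 0.229]
contact_force: [-0.3, 0.8, -1.6]
gripper_width: 0.13
```

Call:
step_arm(
  rows=[
    {"travel": [0, 0, -0.05], "twist": 0, "jaw": 1},
    {"travel": [0, 0, 0], "twist": 0, "jaw": 1},
  ],
)

```text
time_s: 9.07
eef_pos: [596.3, 53.0, 153.3]
eef_rot: [0.669, -0.669, -0.229, 0.229]
contact_force: [-0.1, -0.1, -1.0]
gripper_width: 0.125
```

Call:
step_arm(
  rows=[
    {"travel": [0, 0, -0.05], "twist": 0, "jaw": 1},
    {"travel": [0, 0, 0], "twist": 0, "jaw": 1},
  ],
)

```text
time_s: 9.23
eef_pos: [596.3, 53.0, 152.3]
eef_rot: [0.669, -0.669, -0.229, 0.229]
contact_force: [0.9, -0.1, -1.4]
gripper_width: 0.134
```

Call:
step_arm(
  rows=[
    {"travel": [0, 0, -0.05], "twist": 0, "jaw": 1},
    {"travel": [0, 0, 0], "twist": 0, "jaw": 1},
  ],
)

```text
time_s: 9.4
eef_pos: [596.3, 52.9, 151.3]
eef_rot: [0.669, -0.669, -0.229, 0.229]
contact_force: [0.5, 0.4, 0.4]
gripper_width: 0.128
```

Call:
step_arm(
  rows=[
    {"travel": [0, 0, -0.05], "twist": 0, "jaw": 1},
    {"travel": [0, 0, 0], "twist": 0, "jaw": 1},
  ],
)

```text
time_s: 9.57
eef_pos: [596.3, 52.9, 150.3]
eef_rot: [0.669, -0.669, -0.229, 0.229]
contact_force: [0.4, 0.8, -0.5]
gripper_width: 0.127
```

```bash
python3 st.py
```

```text
[596.3  52.9 150.3] yaw 37.79 [ 0.4  0.8 -0.5] [ 0.262 -0.109 -0.031] tz 9.5667 [-0.101  0.211  1.753  0.     1.177 -0.761]
```

Call:
step_arm(
  rows=[
    {"travel": [0, 0, -0.05], "twist": 0, "jaw": 1},
    {"travel": [0, 0, 0], "twist": 0, "jaw": 1},
  ],
)

```text
time_s: 9.73
eef_pos: [596.3, 52.9, 149.3]
eef_rot: [0.669, -0.669, -0.229, 0.229]
contact_force: [0.0, 1.0, 0.6]
gripper_width: 0.124
```

Call:
step_arm(
  rows=[
    {"travel": [0, 0, -0.05], "twist": 0, "jaw": 1},
    {"travel": [0, 0, 0], "twist": 0, "jaw": 1},
  ],
)

```text
time_s: 9.9
eef_pos: [596.3, 52.9, 148.3]
eef_rot: [-0.669, 0.669, 0.229, -0.229]
contact_force: [-0.3, 0.5, 0.9]
gripper_width: 0.125
```

```bash
python3 st.py
```

```text
[596.3  52.9 148.3] yaw 37.8 [-0.3  0.5  0.9] [ 0.274 -0.09  -0.011] tz 9.9 [-0.101  0.214  1.754  0.     1.173 -0.761]
```

Call:
step_arm(
  rows=[
    {"travel": [0, 0, -0.05], "twist": 0, "jaw": 1},
    {"travel": [0, 0, 0], "twist": 0, "jaw": 1},
    {"travel": [0, 0, 0], "twist": 0, "jaw": 1},
  ],
)

```text
time_s: 10.15
eef_pos: [596.4, 52.9, 147.4]
eef_rot: [-0.669, 0.669, 0.229, -0.229]
contact_force: [0.6, 0.1, 1.9]
gripper_width: 0.123
```

Call:
step_arm(
  rows=[
    {"travel": [0, 0, -0.05], "twist": 0, "jaw": 1},
    {"travel": [0, 0, 0], "twist": 0, "jaw": 1},
    {"travel": [0, 0, 0], "twist": 0, "jaw": 1},
  ],
)

```text
time_s: 10.4
eef_pos: [596.3, 52.9, 146.4]
eef_rot: [-0.669, 0.669, 0.229, -0.229]
contact_force: [0.0, 1.1, 1.1]
gripper_width: 0.125
```

```bash
python3 st.py
python3 - <<'E'
from h import *
c=vision.camera("side"); x,y,w,h=(210,110,110,100)
cv2.imwrite("pics/g4.png",cv2.resize(c["img"][y:y+h,x:x+w],None,fx=6,fy=6,interpolation=cv2.INTER_CUBIC))
E
```

```text
[596.3  52.9 146.4] yaw 37.8 [0.  1.1 1.1] [ 0.257 -0.139  0.044] tz 10.4 [-0.101  0.216  1.756  0.     1.169 -0.761]
```

View pics/g4.png

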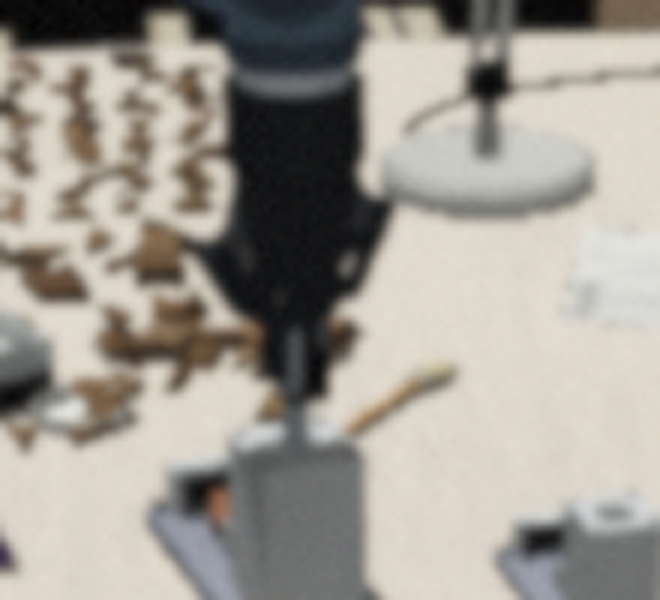

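Call:
step_arm(
  rows=[
    {"travel": [0, 0, -0.05], "twist": 0, "jaw": 1},
    {"travel": [0, 0, 0], "twist": 0, "jaw": 1},
    {"travel": [0, 0, 0], "twist": 0, "jaw": 1},
  ],
)

```text
time_s: 10.7
eef_pos: [596.6, 52.8, 146.0]
eef_rot: [-0.669, 0.669, 0.229, -0.229]
contact_force: [-0.1, 1.3, 5.5]
gripper_width: 0.121
```

Call:
step_arm(
  rows=[
    {"travel": [0, 0, -0.03], "twist": 0, "jaw": 1},
    {"travel": [0, 0, 0], "twist": 0, "jaw": 1},
    {"travel": [0, 0, 0], "twist": 0, "jaw": 1},
  ],
)

```text
time_s: 10.95
eef_pos: [596.7, 52.9, 146.0]
eef_rot: [-0.669, 0.669, 0.23, -0.229]
contact_force: [-1.3, 1.9, 8.3]
gripper_width: 0.125
```

```bash
python3 st.py
```

```text
[596.7  52.9 146. ] yaw 37.78 [-1.3  1.9  8.3] [0.376 0.374 0.054] tz 10.95 [-0.101  0.217  1.755 -0.     1.168 -0.761]
```

Call:
step_arm(
  rows=[
    {"travel": [0, 0, 0.04], "twist": -0.5, "jaw": 1},
    {"travel": [0, 0, 0], "twist": -0.5, "jaw": 1},
    {"travel": [0, 0, 0], "twist": 0, "jaw": 1},
    {"travel": [0, 0, 0], "twist": 0, "jaw": 1},
  ],
)

```text
time_s: 11.28
eef_pos: [596.4, 52.8, 146.0]
eef_rot: [-0.677, 0.678, 0.203, -0.202]
contact_force: [0.0, 1.4, 5.7]
gripper_width: 0.129
```

```bash
python3 st.py
```

```text
[596.4  52.8 146. ] yaw 33.28 [0.  1.4 5.7] [0.246 0.162 0.001] tz 11.2833 [-0.101  0.217  1.756 -0.     1.169 -0.682]
```

Call:
step_arm(
  rows=[
    {"travel": [0, 0, 0], "twist": -0.5, "jaw": 1},
    {"travel": [0, 0, 0], "twist": -0.5, "jaw": 1},
    {"travel": [0, 0, 0], "twist": 0, "jaw": 1},
    {"travel": [0, 0, 0], "twist": 0, "jaw": 1},
  ],
)

```text
time_s: 11.62
eef_pos: [596.4, 52.7, 146.0]
eef_rot: [-0.685, 0.685, 0.175, -0.175]
contact_force: [-1.0, 0.8, 5.9]
gripper_width: 0.124
```

```bash
python3 st.py
```

```text
[596.4  52.7 146. ] yaw 28.72 [-1.   0.8  5.9] [0.229 0.168 0.072] tz 11.6167 [-0.101  0.217  1.756 -0.     1.169 -0.602]
```

Call:
step_arm(
  rows=[
    {"travel": [0, 0, 0], "twist": -0.5, "jaw": 1},
    {"travel": [0, 0, 0], "twist": -0.5, "jaw": 1},
    {"travel": [0, 0, 0], "twist": 0, "jaw": 1},
    {"travel": [0, 0, 0], "twist": 0, "jaw": 1},
  ],
)

```text
time_s: 11.95
eef_pos: [596.3, 52.7, 146.0]
eef_rot: [-0.691, 0.692, 0.148, -0.148]
contact_force: [-0.7, 0.6, 6.1]
gripper_width: 0.125
```

```bash
python3 st.py
```

```text
[596.3  52.7 146. ] yaw 24.14 [-0.7  0.6  6.1] [0.271 0.33  0.045] tz 11.95 [-0.101  0.217  1.756 -0.     1.169 -0.522]
```

Seated at z=146.0, which matches fully on, and the torque has taken up. I'll average standstill torques between turn steps to find where the pad meets the sherd.

```bash
cat > tq.py <<'E'
from h import *
T=[];F=[]
for i in range(8):
    vision.camera("side"); s=env.read_state(); T.append(s["ft_torque"][2]); F.append(s["contact_force"][2])
q=s["eef_rot"]*np.sign(s["eef_rot"][0]); T=np.array(T)
print("yaw %.2f z %.1f tz %.4f +- %.4f Fz %.1f t %.2f"%(np.degrees(2*np.arctan2(q[3],q[0])),s["eef_pos"][2],T.mean(),T.std()/8**.5,np.mean(F),s["time_s"]),T.round(3))
E
python3 tq.py
```

```text
yaw 24.15 z 146.0 tz 0.0788 +- 0.0077 Fz 5.7 t 12.35 [0.075 0.123 0.06  0.057 0.093 0.054 0.094 0.075]
```

Call:
step_arm(
  rows=[
    {"travel": [0, 0, 0], "twist": -0.5, "jaw": 1},
    {"travel": [0, 0, 0], "twist": -0.5, "jaw": 1},
  ],
)

```text
time_s: 12.52
eef_pos: [596.2, 52.6, 146.0]
eef_rot: [-0.697, 0.697, 0.119, -0.12]
contact_force: [-1.2, -0.0, 5.6]
gripper_width: 0.128
```

```bash
python3 st.py; python3 tq.py
```

```text
[596.2  52.6 146. ] yaw 19.49 [-1.2 -0.   5.6] [0.179 0.335 0.17 ] tz 12.5167 [-1.010e-01  2.170e-01  1.756e+00 -1.000e-03  1.169e+00 -4.400e-01]
yaw 19.58 z 146.0 tz 0.0863 +- 0.0097 Fz 6.2 t 12.92 [0.128 0.08  0.117 0.079 0.103 0.039 0.085 0.06 ]
```

Call:
step_arm(
  rows=[
    {"travel": [0, 0, 0], "twist": -0.5, "jaw": 1},
    {"travel": [0, 0, 0], "twist": -0.5, "jaw": 1},
  ],
)

```text
time_s: 13.08
eef_pos: [596.2, 52.6, 146.0]
eef_rot: [-0.701, 0.701, 0.091, -0.092]
contact_force: [-1.3, 0.7, 6.0]
gripper_width: 0.124
```

```bash
python3 st.py; python3 tq.py
```

```text
[596.2  52.6 146. ] yaw 14.92 [-1.3  0.7  6. ] [0.178 0.454 0.128] tz 13.0833 [-1.010e-01  2.170e-01  1.756e+00 -1.000e-03  1.170e+00 -3.600e-01]
yaw 15.01 z 146.0 tz 0.0994 +- 0.0071 Fz 6.1 t 13.48 [0.135 0.116 0.099 0.097 0.106 0.095 0.084 0.063]
```

```bash
cat > prof.py <<'E'
from h import *
import pickle
c=pickle.load(open("top0.pkl","rb"))
# rectified map of clamp at z=30 plane, 0.5mm/px ; rows = clamp y (0..140), cols = clamp x (-45..45)
a=np.radians(16.5); ex=np.array([np.cos(a),np.sin(a)]); ey=np.array([-np.sin(a),np.cos(a)])
def rect(c,z):
    ys=np.arange(20,150,.4); xs=np.arange(-45,45,.4)
    X,Y=np.meshgrid(xs,ys)
    P=np.array([594,52.8])[None,None]+X[...,None]*ex+Y[...,None]*ey
    P=np.concatenate([P,np.full(P.shape[:2]+(1,),z)],-1)
    q=(P@np.array(c["R"]).T+np.array(c["t"]))@np.array(c["K"]).T
    uv=(q[...,:2]/q[...,2:]).astype(np.float32)
    return cv2.remap(c["img"],uv[...,0],uv[...,1],cv2.INTER_CUBIC)
if __name__=="__main__":
    cv2.imwrite("pics/rect.png",cv2.resize(rect(c,30),None,fx=1.8,fy=1.8))
E
python3 prof.py
```

```text
(no output)
```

View pics/rect.png

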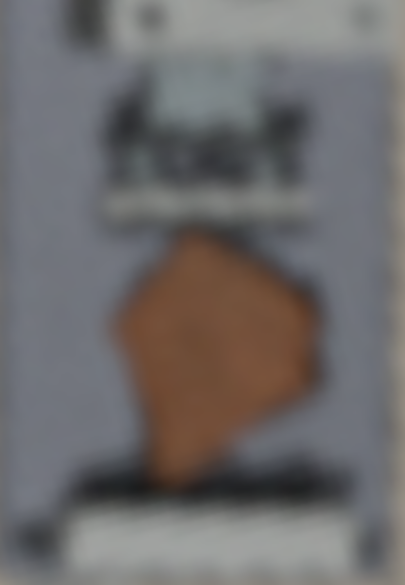

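Call:
step_arm(
  rows=[
    {"travel": [0, 0, 0.02], "twist": -0.5, "jaw": 1},
    {"travel": [0, 0, 0], "twist": -0.5, "jaw": 1},
  ],
)

```text
time_s: 13.65
eef_pos: [596.0, 52.6, 146.0]
eef_rot: [-0.704, 0.704, 0.063, -0.064]
contact_force: [-1.6, 0.8, 5.1]
gripper_width: 0.129
```

```bash
python3 st.py; python3 tq.py
```

```text
[596.   52.6 146. ] yaw 10.36 [-1.6  0.8  5.1] [0.076 0.35  0.159] tz 13.65 [-1.010e-01  2.170e-01  1.756e+00 -1.000e-03  1.170e+00 -2.800e-01]
yaw 10.47 z 146.0 tz 0.0894 +- 0.0093 Fz 5.0 t 14.05 [0.085 0.086 0.061 0.075 0.087 0.155 0.075 0.092]
```

Call:
step_arm(
  rows=[
    {"travel": [0, 0, 0], "twist": -0.5, "jaw": 1},
    {"travel": [0, 0, 0], "twist": -0.5, "jaw": 1},
  ],
)

```text
time_s: 14.22
eef_pos: [596.0, 52.6, 146.0]
eef_rot: [-0.706, 0.706, 0.035, -0.036]
contact_force: [-2.1, 0.8, 6.4]
gripper_width: 0.128
```

```bash
python3 st.py; python3 tq.py
```

```text
[596.   52.6 146. ] yaw 5.8 [-2.1  0.8  6.4] [0.002 0.52  0.194] tz 14.2167 [-1.010e-01  2.170e-01  1.756e+00 -1.000e-03  1.170e+00 -2.010e-01]
yaw 5.89 z 146.0 tz 0.0932 +- 0.0083 Fz 5.1 t 14.62 [0.124 0.102 0.074 0.114 0.108 0.082 0.046 0.095]
```

Call:
step_arm(
  rows=[
    {"travel": [-0.03, 0, 0.02], "twist": -0.5, "jaw": 1},
    {"travel": [0, 0, 0], "twist": -0.5, "jaw": 1},
  ],
)

```text
time_s: 14.78
eef_pos: [595.4, 52.6, 146.0]
eef_rot: [-0.707, 0.707, 0.007, -0.007]
contact_force: [-0.2, -0.4, 3.2]
gripper_width: 0.124
```

```bash
python3 st.py; python3 tq.py
```

```text
[595.4  52.6 146. ] yaw 1.18 [-0.2 -0.4  3.2] [-0.013  0.179  0.166] tz 14.7833 [-1.010e-01  2.150e-01  1.758e+00 -1.000e-03  1.169e+00 -1.210e-01]
yaw 1.22 z 146.0 tz 0.1113 +- 0.0122 Fz 2.5 t 15.18 [0.139 0.053 0.095 0.105 0.093 0.144 0.169 0.093]
```

Call:
step_arm(
  rows=[
    {"travel": [0, 0, 0], "twist": -0.5, "jaw": 1},
    {"travel": [0, 0, 0], "twist": -0.5, "jaw": 1},
  ],
)

```text
time_s: 15.35
eef_pos: [595.4, 52.8, 146.0]
eef_rot: [-0.707, 0.707, -0.022, 0.021]
contact_force: [-1.2, -0.5, 2.3]
gripper_width: 0.125
```

```bash
python3 st.py; python3 tq.py
```

```text
[595.4  52.8 146. ] yaw -3.46 [-1.2 -0.5  2.3] [-0.23   0.332  0.112] tz 15.35 [-0.101  0.215  1.758 -0.     1.17  -0.04 ]
yaw -3.37 z 146.0 tz 0.1013 +- 0.0108 Fz 1.7 t 15.75 [0.101 0.09  0.094 0.111 0.07  0.087 0.081 0.176]
```

Call:
step_arm(
  rows=[
    {"travel": [0, 0, 0], "twist": -0.5, "jaw": 1},
    {"travel": [0, 0, 0], "twist": -0.5, "jaw": 1},
  ],
)

```text
time_s: 15.92
eef_pos: [595.3, 52.8, 146.0]
eef_rot: [-0.705, 0.705, -0.05, 0.05]
contact_force: [-1.6, 0.2, 0.8]
gripper_width: 0.126
```

```bash
python3 st.py; python3 tq.py
```

```text
[595.3  52.8 146. ] yaw -8.04 [-1.6  0.2  0.8] [-0.262  0.449  0.168] tz 15.9167 [-0.101  0.215  1.758 -0.     1.17   0.04 ]
yaw -7.96 z 146.1 tz 0.1159 +- 0.0131 Fz 1.2 t 16.32 [0.149 0.139 0.065 0.092 0.177 0.076 0.094 0.134]
```

```bash
cat > look.py <<'E'
from h import *
from prof import rect
import pickle,sys
ims=[];T=[]
for i in range(8):
    c=vision.camera("top"); ims.append(c["img"].astype(float)); s=env.read_state(); T.append(s["ft_torque"][2])
c["img"]=np.mean(ims,0).astype(np.uint8); pickle.dump(c,open(sys.argv[1]+".pkl","wb"))
print(np.mean(T), s["time_s"])
c0=pickle.load(open("top0.pkl","rb"))
a=rect(c0,32);b=rect(c,32)
cv2.imwrite("pics/%s.png"%sys.argv[1],cv2.resize(np.hstack([a,b]),None,fx=1.7,fy=1.7))
E
python3 look.py l1
```

```text
0.0977266652298513 16.7167
```

View pics/l1.png

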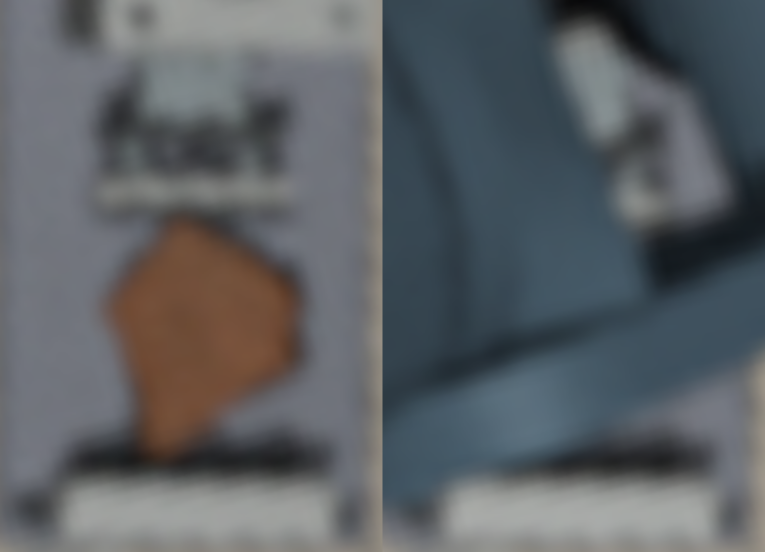

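Run:
```python
from h import *
from prof import rect
import pickle
a=rect(pickle.load(open("top0.pkl","rb")),32).astype(float).mean(-1); b=rect(pickle.load(open("l1.pkl","rb")),32).astype(float).mean(-1)
for c0,c1 in((138,144),(144,150),(150,156),(128,136)):
    print("x",-45+.4*c0)
    for r in range(60,145,2): print("%.0f:%d/%d"%(20+.4*r if 0 else (200+4*r),a[r:r+2,c0:c1].mean(),b[r:r+2,c0:c1].mean()),end="  ")
    print()
f=lambda m:cv2.resize(m.astype(np.uint8)[50:150,90:180],None,fx=4.4,fy=5.5,interpolation=cv2.INTER_CUBIC)
cv2.imwrite("pics/l1b.png",np.hstack([f(a),f(b)]))
```

```text
x 10.200000000000003
440:110/122  448:108/121  456:105/121  464:102/121  472:97/119  480:91/115  488:85/109  496:80/104  504:76/98  512:74/90  520:74/83  528:76/77  536:79/73  544:82/70  552:83/69  560:84/71  568:86/74  576:88/77  584:89/81  592:92/86  600:98/92  608:106/96  616:113/99  624:119/104  632:124/109  640:126/113  648:124/115  656:119/117  664:112/119  672:105/118  680:96/116  688:89/112  696:84/107  704:82/101  712:80/95  720:78/90  728:77/86  736:76/84  744:74/82  752:72/80  760:70/80  768:68/80  776:68/80  
x 12.600000000000001
440:88/106  448:84/103  456:80/100  464:78/98  472:74/93  480:71/88  488:69/83  496:67/79  504:67/73  512:68/69  520:70/66  528:74/65  536:79/66  544:83/68  552:87/72  560:91/77  568:95/82  576:97/86  584:99/91  592:103/96  600:108/101  608:113/103  616:118/107  624:123/112  632:126/117  640:128/121  648:126/125  656:121/130  664:115/133  672:108/134  680:101/131  688:95/127  696:92/121  704:90/114  712:89/105  720:90/97  728:90/90  736:90/84  744:88/79  752:84/76  760:80/75  768:75/73  776:71/72  
x 15.0
440:77/104  448:70/99  456:65/93  464:60/
[... 271 characters left out ...]
120/123  664:114/128  672:107/131  680:100/130  688:95/127  696:91/122  704:90/113  712:91/103  720:94/94  728:97/86  736:98/76  744:98/69  752:96/66  760:92/63  768:87/59  776:82/57  
x 6.200000000000003
440:124/138  448:122/139  456:116/139  464:110/139  472:103/139  480:96/137  488:88/132  496:81/126  504:77/120  512:74/113  520:71/102  528:70/93  536:70/86  544:70/79  552:68/72  560:66/68  568:64/67  576:64/66  584:67/67  592:72/68  600:79/71  608:89/74  616:100/76  624:109/78  632:116/81  640:120/83  648:120/85  656:117/86  664:111/87  672:102/87  680:94/86  688:85/85  696:76/84  704:68/83  712:64/81  720:62/81  728:60/80  736:59/81  744:59/81  752:62/82  760:64/82  768:67/83  776:70/83
```

View pics/l1b.png

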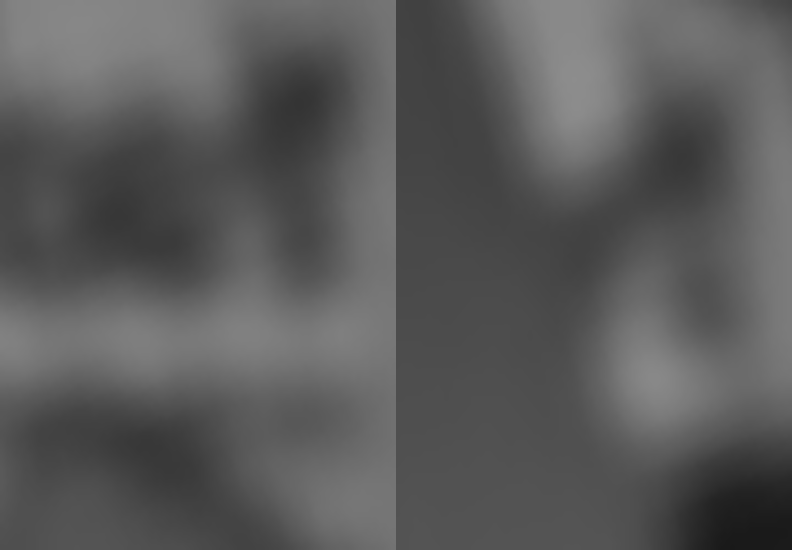

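Call:
step_arm(
  rows=[
    {"travel": [-0.02, 0, -0.02], "twist": -0.5, "jaw": 1},
    {"travel": [0, 0, 0], "twist": -0.5, "jaw": 1},
  ],
)

```text
time_s: 16.88
eef_pos: [595.3, 52.9, 146.1]
eef_rot: [-0.703, 0.703, -0.078, 0.078]
contact_force: [-2.0, -0.1, 1.3]
gripper_width: 0.123
```

```bash
python3 st.py; python3 tq.py
```

```text
[595.3  52.9 146.1] yaw -12.7 [-2.  -0.1  1.3] [-0.313  0.557  0.203] tz 16.8833 [-0.101  0.214  1.758 -0.     1.169  0.121]
yaw -12.59 z 146.1 tz 0.1280 +- 0.0153 Fz 1.4 t 17.28 [0.216 0.139 0.166 0.117 0.091 0.067 0.109 0.118]
```

Call:
step_arm(
  rows=[
    {"travel": [0, 0, 0], "twist": -0.5, "jaw": 1},
    {"travel": [0, 0, 0], "twist": -0.5, "jaw": 1},
  ],
)

```text
time_s: 17.45
eef_pos: [595.2, 52.9, 146.0]
eef_rot: [-0.699, 0.699, -0.106, 0.106]
contact_force: [-2.9, -0.7, 1.8]
gripper_width: 0.126
```

```bash
python3 st.py; python3 tq.py; python3 look.py l2
```

```text
[595.2  52.9 146. ] yaw -17.26 [-2.9 -0.7  1.8] [-0.31   0.755  0.205] tz 17.45 [-0.101  0.214  1.758 -0.     1.169  0.2  ]
yaw -17.16 z 146.0 tz 0.1155 +- 0.0083 Fz 2.4 t 17.85 [0.118 0.104 0.106 0.126 0.076 0.106 0.125 0.163]
0.10600239259283986 18.25
```

View pics/l2.png

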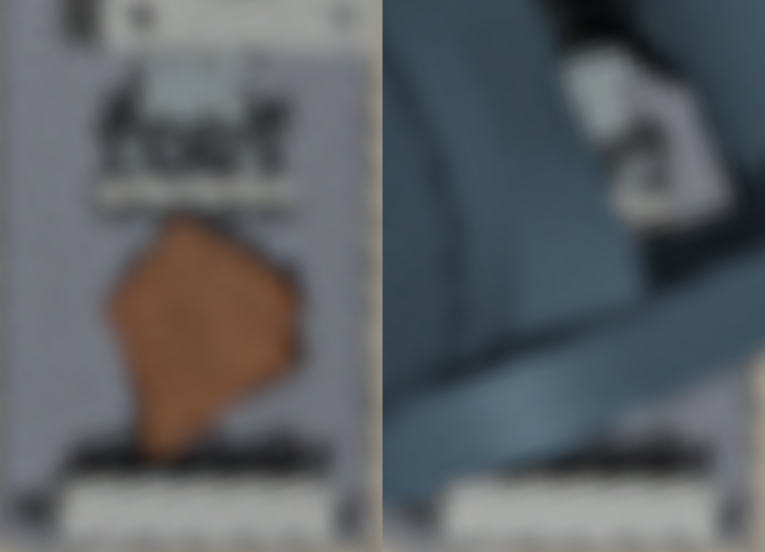

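```bash
cat > cmp.py <<'E'
from h import *
from prof import rect
import pickle,sys
L=["top0"]+sys.argv[1:]
for c0,c1 in((140,145),(145,150),(150,155)):
    for n in L:
        a=rect(pickle.load(open(n+".pkl","rb")),32).astype(float).mean(-1)[:,c0:c1].mean(1)
        y=20+.4*np.arange(len(a))
        def ext(lo,hi,sg):
            k=np.where((y>lo)&(y<hi))[0]; i=k[np.argmax(sg*a[k])]
            p=np.polyfit(y[i-3:i+4]-y[i],a[i-3:i+4],2); return y[i]-p[1]/2/p[0]
        # pad front edge: half level beyond peak
        print(n,"x%.0f"%(-45+.4*c0),"dark %.2f padpeak %.2f"%(ext(46,56,-1),ext(60,72,1)))
E
python3 cmp.py l1 l2
```

```text
top0 x11 dark 51.45 padpeak 64.10
l1 x11 dark 54.78 padpeak 66.88
l2 x11 dark 54.69 padpeak 67.16
top0 x13 dark 50.35 padpeak 64.16
l1 x13 dark 52.97 padpeak 67.22
l2 x13 dark 53.28 padpeak 67.51
top0 x15 dark 48.48 padpeak 64.39
l1 x15 dark 51.59 padpeak 67.62
l2 x15 dark 52.42 padpeak 67.87
```

Call:
step_arm(
  rows=[
    {"travel": [-0.03, 0, -0.01], "twist": -0.5, "jaw": 1},
    {"travel": [0, 0, 0], "twist": -0.5, "jaw": 1},
  ],
)

```text
time_s: 18.42
eef_pos: [595.0, 52.8, 146.0]
eef_rot: [0.694, -0.694, 0.134, -0.134]
contact_force: [-1.9, -0.6, 3.6]
gripper_width: 0.127
```

```bash
python3 st.py; python3 tq.py
```

```text
[595.   52.8 146. ] yaw -21.92 [-1.9 -0.6  3.6] [-0.259  0.655  0.225] tz 18.4167 [-0.101  0.213  1.76   0.     1.168  0.281]
yaw -21.80 z 146.0 tz 0.1263 +- 0.0155 Fz 4.2 t 18.82 [0.228 0.111 0.104 0.109 0.162 0.116 0.083 0.098]
```

Call:
step_arm(
  rows=[
    {"travel": [-0.02, 0, 0], "twist": -0.5, "jaw": 1},
    {"travel": [0, 0, 0], "twist": -0.5, "jaw": 1},
  ],
)

```text
time_s: 18.98
eef_pos: [594.6, 52.9, 146.0]
eef_rot: [0.688, -0.688, 0.161, -0.162]
contact_force: [-2.1, -0.6, 4.6]
gripper_width: 0.123
```

```bash
python3 st.py; python3 tq.py; python3 look.py l3; python3 cmp.py l1 l2 l3
```

```text
[594.6  52.9 146. ] yaw -26.49 [-2.1 -0.6  4.6] [-0.207  0.6    0.176] tz 18.9833 [-0.101  0.212  1.761  0.     1.167  0.36 ]
yaw -26.35 z 146.0 tz 0.1255 +- 0.0078 Fz 4.8 t 19.38 [0.164 0.122 0.094 0.1   0.146 0.14  0.118 0.119]
0.12555414588543196 19.7833
top0 x11 dark 51.45 padpeak 64.10
l1 x11 dark 54.78 padpeak 66.88
l2 x11 dark 54.69 padpeak 67.16
l3 x11 dark 54.90 padpeak 67.61
top0 x13 dark 50.35 padpeak 64.16
l1 x13 dark 52.97 padpeak 67.22
l2 x13 dark 53.28 padpeak 67.51
l3 x13 dark 53.85 padpeak 67.85
top0 x15 dark 48.48 padpeak 64.39
l1 x15 dark 51.59 padpeak 67.62
l2 x15 dark 52.42 padpeak 67.87
l3 x15 dark 53.05 padpeak 68.23
```

View pics/l3.png

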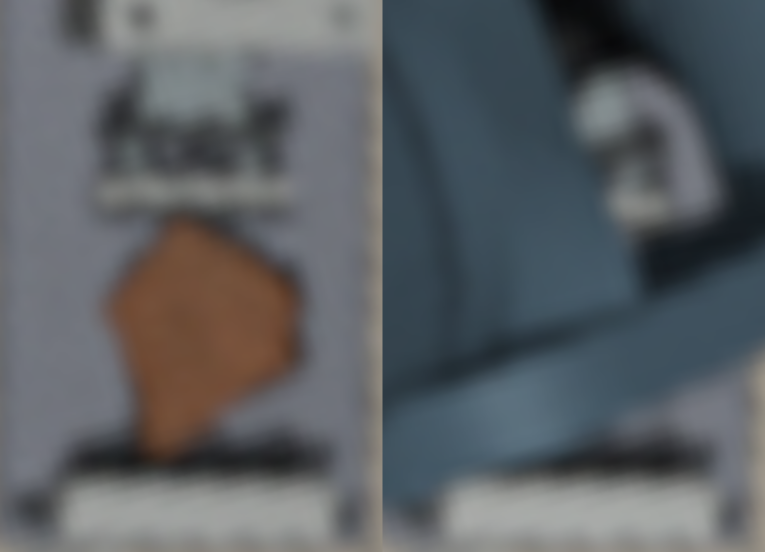

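I need a clean view to settle the pad force, and the nut stays when let go. I'll release, swing the arm aside and look.

Call:
step_arm(
  rows=[
    {"travel": [0, 0, 0.02], "twist": 0, "jaw": 0.5},
    {"travel": [0, 0, 0], "twist": 0, "jaw": 0.3},
    {"travel": [0, 0, 0], "twist": 0, "jaw": 0.2},
    {"travel": [0, 0, 0], "twist": 0, "jaw": 0.2},
    {"travel": [0, 0, 0], "twist": 0, "jaw": 0.2},
    {"travel": [0, 0, 0], "twist": 0, "jaw": 0.2},
  ],
)

```text
time_s: 20.28
eef_pos: [594.2, 52.9, 145.9]
eef_rot: [0.689, -0.688, 0.161, -0.161]
contact_force: [-0.4, -0.0, -0.5]
gripper_width: 0.799
```

```bash
python3 st.py
```

```text
[594.2  52.9 145.9] yaw -26.35 [-0.4 -0.  -0.5] [ 0.004 -0.002 -0.004] tz 20.2833 [-0.101  0.212  1.761  0.     1.168  0.359]
```

Call:
step_arm(
  rows=[
    {"travel": [0, 0, 0.6], "twist": 0, "jaw": 0.2},
    {"travel": [0, 0, 1], "twist": 0, "jaw": 0.2},
    {"travel": [0, 0, 1], "twist": 0, "jaw": 0.2},
    {"travel": [-0.2, -1, 0.4], "twist": 0, "jaw": 0.2},
    {"travel": [-0.2, -1, 0], "twist": 0, "jaw": 0.2},
    {"travel": [-0.2, -1, 0], "twist": 0, "jaw": 0.2},
    {"travel": [-0.2, -1, 0], "twist": 0, "jaw": 0.2},
    {"travel": [-0.2, -1, 0], "twist": 0, "jaw": 0.2},
  ],
)

```text
time_s: 20.95
eef_pos: [574.3, -48.0, 207.3]
eef_rot: [-0.689, 0.689, -0.161, 0.162]
contact_force: [0.6, 0.9, 0.2]
gripper_width: 0.8
```

Call:
step_arm(
  rows=[
    {"travel": [-0.2, -1, 0], "twist": 0, "jaw": 0.2},
    {"travel": [-0.2, -1, 0], "twist": 0, "jaw": 0.2},
    {"travel": [-0.2, -1, 0], "twist": 0, "jaw": 0.2},
    {"travel": [-0.2, -1, 0], "twist": 0, "jaw": 0.2},
    {"travel": [-0.2, -1, 0], "twist": 0, "jaw": 0.2},
  ],
)

```text
time_s: 21.37
eef_pos: [554.2, -148.2, 207.3]
eef_rot: [-0.688, 0.689, -0.161, 0.162]
contact_force: [0.9, -0.6, -0.3]
gripper_width: 0.798
```

```bash
python3 st.py; python3 look.py l4; python3 cmp.py l4
python3 - <<'E'
from h import *
import pickle
c=pickle.load(open("l4.pkl","rb")); cv2.imwrite("pics/l4full.png",cv2.resize(c["img"][80:280,130:390],None,fx=3,fy=3,interpolation=cv2.INTER_CUBIC))
E
```

```text
[ 554.2 -148.2  207.3] yaw -26.43 [ 0.9 -0.6 -0.3] [-0.01  -0.001  0.002] tz 21.3667 [-4.590e-01  9.000e-02  1.778e+00  0.000e+00  1.272e+00  1.000e-03]
-0.005554744445243431 21.7667
top0 x11 dark 51.45 padpeak 64.10
l4 x11 dark 54.84 padpeak 67.70
top0 x13 dark 50.35 padpeak 64.16
l4 x13 dark 53.86 padpeak 67.88
top0 x15 dark 48.48 padpeak 64.39
l4 x15 dark 53.11 padpeak 68.08
```

View pics/l4full.png

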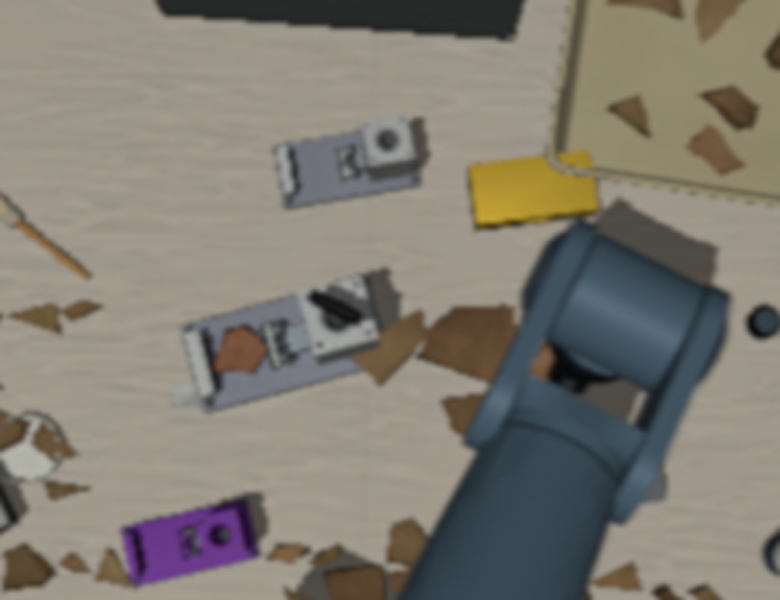

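View pics/l4.png

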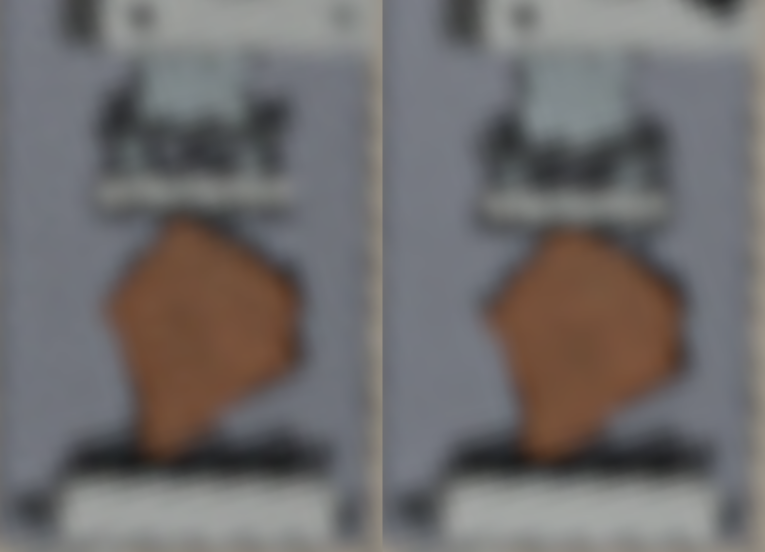

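```bash
cat > shift.py <<'E'
from h import *
from prof import rect
import pickle,sys
from scipy.optimize import minimize_scalar
from scipy.ndimage import shift as sh
def G(n): return rect(pickle.load(open(n+".pkl","rb")),32).astype(float)
a=G("top0").mean(-1); 
for n in sys.argv[1:]:
    b=G(n).mean(-1)
    def est(r0,r1,c0,c1):
        # template in a rows r0..r1 located in b with subpixel shift d (rows)
        T=a[r0:r1,c0:c1]; T=T-T.mean()
        best=[]
        for d in np.arange(-8,25,.25):
            S=sh(b,(-d,0),order=1,mode='nearest')[r0:r1,c0:c1]; S=S-S.mean()
            best.append((S*T).sum()/np.sqrt((S*S).sum()*(T*T).sum()))
        best=np.array(best); i=best.argmax(); d=np.arange(-8,25,.25)
        return round(.4*d[i],2), round(best[i],3)
    R=lambda y:int((y-20)/.4); C=lambda x:int((x+45)/.4)
    print(n,"jaw L",est(R(38),R(56),C(-24),C(-12)),"jaw R",est(R(38),R(56),C(10),C(24)),"tongue",est(R(40),R(52),C(-10),C(6)),
      "pad",est(R(60),R(69),C(-22),C(24)),"padR",est(R(59),R(71),C(8),C(24)),"padL",est(R(59),R(71),C(-22),C(-10)),"sherd",est(R(80),R(118),C(-22),C(28)),"anvil",est(R(128),R(146),C(-30),C(30)), "towerR", est(R(22),R(36),C(-40),C(-10)))
E
python3 shift.py l4
```

```text
l4 jaw L (np.float64(5.9), np.float64(0.976)) jaw R (np.float64(4.3), np.float64(0.938)) tongue (np.float64(5.8), np.float64(0.977)) pad (np.float64(3.5), np.float64(0.84)) padR (np.float64(3.5), np.float64(0.861)) padL (np.float64(3.1), np.float64(0.864)) sherd (np.float64(1.1), np.float64(0.973)) anvil (np.float64(0.0), np.float64(1.0)) towerR (np.float64(0.0), np.float64(1.0))
```

Run:
```python
from h import *
from prof import rect
import pickle
f=lambda n:cv2.resize(rect(pickle.load(open(n+".pkl","rb")),32)[30:150,35:200],None,fx=2.4,fy=4.8,interpolation=cv2.INTER_CUBIC)
o=np.hstack([f("top0"),f("l4")]); o=cv2.convertScaleAbs(o,alpha=1.6,beta=-50)
for y in range(35,80,5): 
    r=int(((y-20)/.4-30)*4.8); cv2.line(o,(0,r),(790,r),(0,255,255),1); cv2.putText(o,str(y),(380,r),0,.4,(0,0,255),1)
cv2.imwrite("pics/z4.png",o)
A={n:rect(pickle.load(open(n+".pkl","rb")),32).astype(float).mean(-1) for n in("top0","l4")}
for x0,x1 in((-20,-16),(-16,-12),(-6,-2),(-2,2),(2,6),(14,18),(18,21)):
    for n in A:
        p=A[n][:,int((x0+45)/.4):int((x1+45)/.4)].mean(1)
        print(x0,n,' '.join("%d"%v for v in p[40:150:3]))
```

```text
-20 top0 118 116 109 102 92 82 74 65 60 57 54 55 58 63 70 76 79 81 79 81 85 94 105 115 121 118 111 102 95 93 98 105 111 115 117 117 115
-20 l4 122 122 122 123 123 122 119 112 106 96 86 78 69 65 62 61 64 68 71 76 79 82 88 94 103 113 119 119 112 102 94 91 94 102 110 116 118
-16 top0 105 99 93 87 80 75 70 66 63 60 58 60 63 69 78 85 91 92 92 93 95 102 112 119 120 115 105 95 89 90 96 102 107 109 107 103 96
-16 l4 109 105 106 107 107 108 106 102 97 88 80 71 63 58 55 55 59 65 72 79 84 90 95 102 112 122 128 127 120 109 98 91 92 97 102 106 105
-6 top0 128 130 132 133 133 134 131 127 121 109 98 86 78 75 74 77 78 75 73 74 80 91 105 115 119 115 103 89 76 67 67 70 74 78 81 82 83
-6 l4 131 133 134 135 135 135 136 137 137 137 137 132 124 114 99 87 74 65 61 56 54 57 65 77 94 109 120 123 117 106 92 79 72 71 73 78 82
-2 top0 130 131 132 133 134 133 132 129 121 112 100 87 77 68 64 62 60 60 64 70 82 96 109 118 120 113 100 85 71 64 63 67 73 78 81 82 84
-2 l4 133 133 134 134 135 135 135 136 137 138 138 136 132 122 111 98 85 77 68 63 62 63 69 82 97 113 124 127 122 111 97 85 78 75 78 82 84
2 top0 125 127 129 131 132 131 129 122 114 103 90 79 69 65 63 61 59 59 59 66 80 95 112 123 125 120 109 91 76 63 57 59 63 68 73 77 79
2 l4 129 130 132 133 134 134 135 135 136 136 136 134 127 119 107 93 81 69 61 57 54 55 63 75 91 108 119 124 120 108 93 79 69 68 71 76 81
14 top0 114 115 114 111 105 96 87 76 68 62 58 59 60 64 69 74 78 83 86 91 99 107 116 124 125 119 109 99 92 90 92 96 97 93 87 79 73
14 l4 116 117 118 117 116 115 114 109 104 96 87 78 68 62 59 60 64 71 78 85 88 90 95 99 106 116 124 125 120 111 98 88 81 79 77 75 72
18 top0 118 117 116 113 105 97 84 71 62 56 57 61 65 71 74 75 76 75 76 81 87 99 111 120 122 117 108 98 90 90 95 102 107 109 107 102 92
18 l4 120 119 120 121 121 121 119 115 110 100 91 80 70 64 62 63 67 71 75 77 76 78 80 85 95 106 115 116 112 104 96 90 91 94 97 98 95
```

View pics/z4.png

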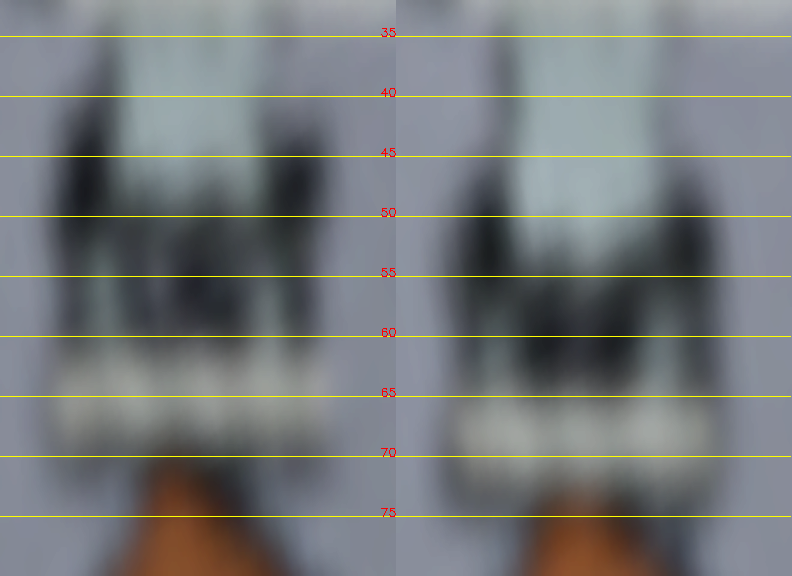

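Averaging edge shifts, the jaw advanced about 5.2–5.5 mm, the pad about 3.5 mm, and the sherd was pushed about 1 mm against the anvil. That puts the pad at roughly 9–12 N. Torque points to 7–13 N. I'll regrasp and turn a little more.

Call:
step_arm(
  rows=[
    {"travel": [0.2, 1, 0], "twist": 0, "jaw": 0.2},
    {"travel": [0.2, 1, 0], "twist": 0, "jaw": 0.2},
    {"travel": [0.2, 1, 0], "twist": 0, "jaw": 0.2},
    {"travel": [0.2, 1, 0], "twist": 0, "jaw": 0.2},
    {"travel": [0.2, 1, 0], "twist": 0, "jaw": 0.2},
    {"travel": [0.2, 1, 0], "twist": 0, "jaw": 0.2},
    {"travel": [0.2, 1, 0], "twist": 0, "jaw": 0.2},
    {"travel": [0.2, 1, 0], "twist": 0, "jaw": 0.2},
  ],
)

```text
time_s: 22.43
eef_pos: [586.3, 14.8, 206.2]
eef_rot: [0.689, -0.689, 0.161, -0.161]
contact_force: [0.8, -0.7, -0.7]
gripper_width: 0.799
```

Call:
step_arm(
  rows=[
    {"travel": [0.2, 1, 0], "twist": 0, "jaw": 0.2},
    {"travel": [0.2, 1, 0], "twist": 0, "jaw": 0.2},
    {"travel": [0, 0, -0.4], "twist": 0, "jaw": 0.2},
    {"travel": [0, 0, -0.8], "twist": 0, "jaw": 0.2},
    {"travel": [0, 0, -0.9], "twist": 0, "jaw": 0.2},
    {"travel": [0, 0, -0.85], "twist": 0, "jaw": 0.2},
    {"travel": [0, 0, 0], "twist": 0, "jaw": 0.2},
  ],
)

```text
time_s: 23.02
eef_pos: [591.3, 53.2, 142.6]
eef_rot: [-0.688, 0.689, -0.164, 0.158]
contact_force: [-0.7, 0.4, -0.4]
gripper_width: 0.796
```

```bash
python3 st.py
```

```text
[591.3  53.2 142.6] yaw -25.9 [-0.7  0.4 -0.4] [-0.014  0.035  0.04 ] tz 23.0167 [-0.101  0.214  1.765 -0.     1.17   0.358]
```

Call:
step_arm(
  rows=[
    {"travel": [0, 0, 0], "twist": 0, "jaw": 0.2},
    {"travel": [0, 0, 0], "twist": 0, "jaw": 0.2},
  ],
)

```text
time_s: 23.18
eef_pos: [594.7, 52.7, 148.0]
eef_rot: [0.689, -0.688, 0.161, -0.162]
contact_force: [0.3, -1.1, 0.2]
gripper_width: 0.797
```

```bash
python3 st.py
```

```text
[594.7  52.7 148. ] yaw -26.42 [ 0.3 -1.1  0.2] [-0.044  0.    -0.047] tz 23.1833 [-0.101  0.21   1.759 -0.     1.171  0.359]
```

Call:
step_arm(
  newtons=70,
  rows=[
    {"travel": [0, 0, -0.08], "twist": 0, "jaw": 0.4},
    {"travel": [0, 0, 0], "twist": 0, "jaw": 0.7},
    {"travel": [0, 0, 0], "twist": 0, "jaw": 1},
    {"travel": [0, 0, 0], "twist": 0, "jaw": 1},
    {"travel": [0, 0, 0], "twist": 0, "jaw": 1},
    {"travel": [0, 0, 0], "twist": 0, "jaw": 1},
    {"travel": [0, 0, 0], "twist": 0, "jaw": 1},
    {"travel": [0, 0, 0], "twist": 0, "jaw": 1},
  ],
)

```text
time_s: 23.85
eef_pos: [594.5, 52.9, 146.1]
eef_rot: [0.689, -0.688, 0.161, -0.161]
contact_force: [-2.5, 0.1, 4.5]
gripper_width: 0.122
```

```bash
python3 st.py; python3 tq.py
```

```text
[594.5  52.9 146.1] yaw -26.37 [-2.5  0.1  4.5] [0.086 0.439 0.054] tz 23.85 [-0.101  0.212  1.761  0.     1.168  0.359]
yaw -26.38 z 146.1 tz 0.0345 +- 0.0076 Fz 5.2 t 24.25 [ 0.062  0.064  0.046  0.008  0.034  0.027 -0.001  0.037]
```

Call:
step_arm(
  rows=[
    {"travel": [0, 0, -0.04], "twist": -0.3, "jaw": 1},
  ],
)

```text
time_s: 24.33
eef_pos: [594.8, 52.9, 146.0]
eef_rot: [0.687, -0.686, 0.169, -0.17]
contact_force: [-2.4, 1.1, 11.9]
gripper_width: 0.128
```

```bash
python3 st.py
```

```text
[594.8  52.9 146. ] yaw -27.79 [-2.4  1.1 11.9] [0.265 0.819 0.207] tz 24.3333 [-0.101  0.213  1.76   0.     1.167  0.383]
```

Call:
step_arm(
  rows=[
    {"travel": [0, 0, 0], "twist": -0.3, "jaw": 1},
  ],
)

```text
time_s: 24.42
eef_pos: [594.8, 52.9, 146.1]
eef_rot: [0.684, -0.684, 0.177, -0.178]
contact_force: [-2.3, -0.6, 8.5]
gripper_width: 0.127
```

```bash
python3 st.py
```

```text
[594.8  52.9 146.1] yaw -29.19 [-2.3 -0.6  8.5] [0.221 0.654 0.218] tz 24.4167 [-0.101  0.213  1.76   0.     1.168  0.408]
```

Call:
step_arm(
  rows=[
    {"travel": [0, 0, 0], "twist": -0.3, "jaw": 1},
  ],
)

```text
time_s: 24.5
eef_pos: [594.7, 52.9, 146.1]
eef_rot: [0.682, -0.682, 0.186, -0.186]
contact_force: [-2.1, 1.0, 8.8]
gripper_width: 0.125
```

```bash
python3 st.py; python3 tq.py; python3 tq.py
```

```text
[594.7  52.9 146.1] yaw -30.56 [-2.1  1.   8.8] [0.184 0.776 0.166] tz 24.5 [-0.101  0.213  1.76  -0.     1.168  0.432]
yaw -30.50 z 146.0 tz 0.1556 +- 0.0096 Fz 8.9 t 24.90 [0.213 0.134 0.157 0.133 0.17  0.132 0.133 0.173]
yaw -30.51 z 146.1 tz 0.1649 +- 0.0063 Fz 8.9 t 25.30 [0.136 0.198 0.153 0.164 0.156 0.159 0.171 0.182]
```

Call:
step_arm(
  rows=[
    {"travel": [-0.02, 0, 0.04], "twist": 0, "jaw": 1},
  ],
)

```text
time_s: 25.38
eef_pos: [594.1, 52.9, 146.1]
eef_rot: [0.682, -0.682, 0.185, -0.186]
contact_force: [-0.5, -0.4, 1.3]
gripper_width: 0.122
```

```bash
python3 st.py; python3 tq.py
```

```text
[594.1  52.9 146.1] yaw -30.49 [-0.5 -0.4  1.3] [0.127 0.133 0.205] tz 25.3833 [-0.101  0.211  1.762  0.     1.168  0.43 ]
yaw -30.51 z 146.1 tz 0.1448 +- 0.0069 Fz 5.7 t 25.78 [0.15  0.193 0.128 0.148 0.135 0.128 0.138 0.139]
```

Call:
step_arm(
  rows=[
    {"travel": [-0.02, 0, 0], "twist": -0.25, "jaw": 1},
  ],
)

```text
time_s: 25.87
eef_pos: [594.0, 52.9, 146.1]
eef_rot: [0.68, -0.68, 0.192, -0.193]
contact_force: [-1.0, 0.4, 5.0]
gripper_width: 0.124
```

```bash
python3 st.py
```

```text
[594.   52.9 146.1] yaw -31.7 [-1.   0.4  5. ] [0.227 0.133 0.2  ] tz 25.8667 [-0.101  0.211  1.763  0.     1.167  0.451]
```

Call:
step_arm(
  rows=[
    {"travel": [0, 0, 0], "twist": -0.25, "jaw": 1},
  ],
)

```text
time_s: 25.95
eef_pos: [594.0, 52.9, 146.1]
eef_rot: [0.678, -0.678, 0.199, -0.2]
contact_force: [-1.2, 1.4, 5.0]
gripper_width: 0.123
```

```bash
python3 st.py; python3 tq.py;python3 tq.py
```

```text
[594.   52.9 146.1] yaw -32.88 [-1.2  1.4  5. ] [0.202 0.141 0.207] tz 25.95 [-0.101  0.211  1.763  0.     1.167  0.471]
yaw -32.83 z 146.1 tz 0.1708 +- 0.0098 Fz 5.2 t 26.35 [0.198 0.108 0.168 0.162 0.196 0.17  0.166 0.199]
yaw -32.83 z 146.1 tz 0.1796 +- 0.0095 Fz 5.5 t 26.75 [0.146 0.182 0.146 0.194 0.156 0.207 0.18  0.225]
```

Call:
step_arm(
  rows=[
    {"travel": [0, 0, 0], "twist": -0.25, "jaw": 1},
  ],
)

```text
time_s: 26.83
eef_pos: [594.0, 52.9, 146.1]
eef_rot: [0.677, -0.676, 0.206, -0.207]
contact_force: [0.0, 0.3, 4.8]
gripper_width: 0.125
```

```bash
python3 st.py
```

```text
[594.   52.9 146.1] yaw -33.99 [0.  0.3 4.8] [0.236 0.196 0.197] tz 26.8333 [-0.101  0.211  1.763  0.     1.167  0.491]
```

Call:
step_arm(
  rows=[
    {"travel": [0, 0, 0], "twist": -0.25, "jaw": 1},
  ],
)

```text
time_s: 26.92
eef_pos: [593.9, 52.9, 146.1]
eef_rot: [0.674, -0.674, 0.213, -0.214]
contact_force: [0.4, 1.4, 5.0]
gripper_width: 0.126
```

```bash
python3 st.py
```

```text
[593.9  52.9 146.1] yaw -35.16 [0.4 1.4 5. ] [0.249 0.249 0.233] tz 26.9167 [-0.101  0.211  1.763  0.     1.167  0.511]
```

Call:
step_arm(
  rows=[
    {"travel": [0, 0, 0], "twist": -0.25, "jaw": 1},
  ],
)

```text
time_s: 27.0
eef_pos: [593.9, 53.0, 146.1]
eef_rot: [0.672, -0.672, 0.22, -0.22]
contact_force: [-1.0, 0.3, 5.5]
gripper_width: 0.123
```

```bash
python3 st.py; python3 tq.py
```

```text
[593.9  53.  146.1] yaw -36.3 [-1.   0.3  5.5] [0.245 0.261 0.144] tz 27.0 [-0.101  0.211  1.763  0.     1.167  0.531]
yaw -36.25 z 146.1 tz 0.1759 +- 0.0083 Fz 5.6 t 27.40 [0.192 0.141 0.161 0.177 0.222 0.156 0.189 0.168]
```

Call:
step_arm(
  rows=[
    {"travel": [0, 0, 0.02], "twist": 0, "jaw": 0.5},
    {"travel": [0, 0, 0], "twist": 0, "jaw": 0.3},
    {"travel": [0, 0, 0], "twist": 0, "jaw": 0.2},
    {"travel": [0, 0, 0], "twist": 0, "jaw": 0.2},
    {"travel": [0, 0, 0], "twist": 0, "jaw": 0.2},
    {"travel": [0, 0, 0], "twist": 0, "jaw": 0.2},
  ],
)

```text
time_s: 27.9
eef_pos: [593.3, 52.8, 145.6]
eef_rot: [-0.672, 0.672, -0.22, 0.22]
contact_force: [0.1, 0.4, 0.4]
gripper_width: 0.799
```

```bash
python3 st.py
```

```text
[593.3  52.8 145.6] yaw -36.2 [0.1 0.4 0.4] [-0.048 -0.055  0.017] tz 27.9 [-0.101  0.211  1.763 -0.     1.168  0.531]
```

Call:
step_arm(
  rows=[
    {"travel": [0, 0, 0.6], "twist": 0, "jaw": 0.2},
    {"travel": [0, 0, 1], "twist": 0, "jaw": 0.2},
    {"travel": [0, 0, 1], "twist": 0, "jaw": 0.2},
    {"travel": [-0.2, -1, 0.4], "twist": 0, "jaw": 0.2},
    {"travel": [-0.2, -1, 0], "twist": 0, "jaw": 0.2},
    {"travel": [-0.2, -1, 0], "twist": 0, "jaw": 0.2},
    {"travel": [-0.2, -1, 0], "twist": 0, "jaw": 0.2},
    {"travel": [-0.2, -1, 0], "twist": 0, "jaw": 0.2},
  ],
)

```text
time_s: 28.57
eef_pos: [573.4, -48.1, 207.1]
eef_rot: [-0.672, 0.672, -0.219, 0.22]
contact_force: [0.2, -0.1, -0.6]
gripper_width: 0.806
```

Call:
step_arm(
  rows=[
    {"travel": [-0.2, -1, 0], "twist": 0, "jaw": 0.2},
    {"travel": [-0.2, -1, 0], "twist": 0, "jaw": 0.2},
    {"travel": [-0.2, -1, 0], "twist": 0, "jaw": 0.2},
    {"travel": [-0.2, -1, 0], "twist": 0, "jaw": 0.2},
    {"travel": [-0.2, -1, 0], "twist": 0, "jaw": 0.2},
    {"travel": [0, 0, 0], "twist": 0, "jaw": 0.2},
  ],
)

```text
time_s: 29.07
eef_pos: [553.2, -150.1, 207.1]
eef_rot: [-0.671, 0.672, -0.22, 0.221]
contact_force: [-0.1, -0.5, -0.5]
gripper_width: 0.8
```

```bash
python3 look.py l5; python3 shift.py l4 l5; python3 cmp.py l4 l5; python3 st.py
```

```text
-0.008431849299541432 29.4667
l4 jaw L (np.float64(5.9), np.float64(0.976)) jaw R (np.float64(4.3), np.float64(0.938)) tongue (np.float64(5.8), np.float64(0.977)) pad (np.float64(3.5), np.float64(0.84)) padR (np.float64(3.5), np.float64(0.861)) padL (np.float64(3.1), np.float64(0.864)) sherd (np.float64(1.1), np.float64(0.973)) anvil (np.float64(0.0), np.float64(1.0)) towerR (np.float64(0.0), np.float64(1.0))
l5 jaw L (np.float64(6.7), np.float64(0.972)) jaw R (np.float64(5.8), np.float64(0.959)) tongue (np.float64(6.3), np.float64(0.992)) pad (np.float64(3.7), np.float64(0.778)) padR (np.float64(3.8), np.float64(0.839)) padL (np.float64(3.3), np.float64(0.775)) sherd (np.float64(1.4), np.float64(0.978)) anvil (np.float64(0.0), np.float64(1.0)) towerR (np.float64(0.0), np.float64(1.0))
top0 x11 dark 51.45 padpeak 64.10
l4 x11 dark 54.84 padpeak 67.70
l5 x11 dark 56.47 padpeak 68.18
top0 x13 dark 50.35 padpeak 64.16
l4 x13 dark 53.86 padpeak 67.88
l5 x13 dark 55.00 padpeak 68.13
top0 x15 dark 48.48 padpeak 64.39
l4 x15 dark 53.11 padpeak 68.08
l5 x15 dark 53.94 padpeak 68.19
[ 553.6 -146.3  205.9] yaw -36.14 [ 0.7 -0.5 -0.2] [0.045 0.019 0.017] tz 29.4667 [-0.456  0.09   1.781  0.     1.271  0.174]
```

View pics/l5.png

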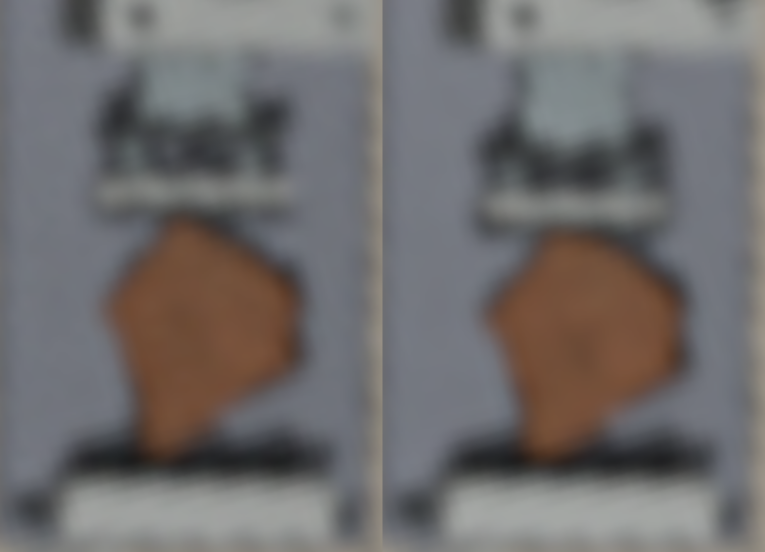

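Jaw total is about 5.8 mm and pad about 3.7 mm, so roughly 12.5 N. Torque nominally gives about 12 N as well. One last small turn of 0.08 rad (about +2.4 N) is due.

Call:
step_arm(
  rows=[
    {"travel": [0.2, 1, 0], "twist": 0, "jaw": 0.2},
    {"travel": [0.2, 1, 0], "twist": 0, "jaw": 0.2},
    {"travel": [0.2, 1, 0], "twist": 0, "jaw": 0.2},
    {"travel": [0.2, 1, 0], "twist": 0, "jaw": 0.2},
    {"travel": [0.2, 1, 0], "twist": 0, "jaw": 0.2},
    {"travel": [0.2, 1, 0], "twist": 0, "jaw": 0.2},
    {"travel": [0.2, 1, 0], "twist": 0, "jaw": 0.2},
    {"travel": [0.2, 1, 0], "twist": 0, "jaw": 0.2},
  ],
)

```text
time_s: 30.13
eef_pos: [585.5, 14.4, 205.9]
eef_rot: [0.672, -0.672, 0.22, -0.219]
contact_force: [-0.5, -0.4, 0.6]
gripper_width: 0.803
```

Call:
step_arm(
  rows=[
    {"travel": [0.2, 1, 0], "twist": 0, "jaw": 0.2},
    {"travel": [0.2, 1, 0], "twist": 0, "jaw": 0.2},
    {"travel": [0, 0, 0], "twist": 0, "jaw": 0.2},
    {"travel": [0, 0, -0.4], "twist": 0, "jaw": 0.2},
    {"travel": [0, 0, -0.8], "twist": 0, "jaw": 0.2},
    {"travel": [0, 0, -0.9], "twist": 0, "jaw": 0.2},
    {"travel": [0, 0, -0.85], "twist": 0, "jaw": 0.2},
    {"travel": [0, 0, 0], "twist": 0, "jaw": 0.2},
  ],
)

```text
time_s: 30.8
eef_pos: [590.4, 52.2, 142.2]
eef_rot: [-0.671, 0.673, -0.223, 0.217]
contact_force: [-0.6, 0.1, -0.3]
gripper_width: 0.8
```

Call:
step_arm(
  rows=[
    {"travel": [0, 0, 0], "twist": 0, "jaw": 0.2},
    {"travel": [0, 0, 0], "twist": 0, "jaw": 0.2},
  ],
)

```text
time_s: 30.97
eef_pos: [593.9, 52.3, 147.6]
eef_rot: [0.672, -0.672, 0.22, -0.22]
contact_force: [-0.2, -0.0, 0.9]
gripper_width: 0.801
```

```bash
python3 st.py
```

```text
[593.9  52.3 147.6] yaw -36.3 [-0.2 -0.   0.9] [ 0.013  0.037 -0.01 ] tz 30.9667 [-0.102  0.209  1.762 -0.     1.17   0.531]
```

Call:
step_arm(
  newtons=70,
  rows=[
    {"travel": [0, 0, -0.07], "twist": 0, "jaw": 0.4},
    {"travel": [0, 0, 0], "twist": 0, "jaw": 0.7},
    {"travel": [0, 0, 0], "twist": 0, "jaw": 1},
    {"travel": [0, 0, 0], "twist": 0, "jaw": 1},
    {"travel": [0, 0, 0], "twist": 0, "jaw": 1},
    {"travel": [0, 0, 0], "twist": 0, "jaw": 1},
    {"travel": [0, 0, 0], "twist": 0, "jaw": 1},
    {"travel": [0, 0, 0], "twist": 0, "jaw": 1},
  ],
)

```text
time_s: 31.63
eef_pos: [593.8, 52.9, 146.1]
eef_rot: [0.672, -0.672, 0.219, -0.22]
contact_force: [-0.6, -0.3, 3.8]
gripper_width: 0.123
```

```bash
python3 st.py
```

```text
[593.8  52.9 146.1] yaw -36.24 [-0.6 -0.3  3.8] [0.027 0.162 0.036] tz 31.6333 [-0.101  0.211  1.763  0.     1.168  0.531]
```

Call:
step_arm(
  rows=[
    {"travel": [0, 0, 0], "twist": -0.25, "jaw": 1},
  ],
)

```text
time_s: 31.72
eef_pos: [593.8, 52.9, 146.1]
eef_rot: [0.67, -0.67, 0.226, -0.227]
contact_force: [-0.3, 0.8, 5.2]
gripper_width: 0.127
```

```bash
python3 st.py
```

```text
[593.8  52.9 146.1] yaw -37.42 [-0.3  0.8  5.2] [0.12  0.216 0.188] tz 31.7167 [-0.101  0.211  1.763  0.     1.167  0.551]
```

Call:
step_arm(
  rows=[
    {"travel": [0, 0, 0], "twist": -0.25, "jaw": 1},
  ],
)

```text
time_s: 31.8
eef_pos: [593.8, 52.9, 146.1]
eef_rot: [0.667, -0.667, 0.233, -0.234]
contact_force: [-1.3, -0.6, 5.5]
gripper_width: 0.128
```

```bash
python3 st.py
```

```text
[593.8  52.9 146.1] yaw -38.63 [-1.3 -0.6  5.5] [0.122 0.25  0.199] tz 31.8 [-0.101  0.211  1.763  0.     1.167  0.572]
```

Call:
step_arm(
  rows=[
    {"travel": [0, 0, 0], "twist": -0.25, "jaw": 1},
  ],
)

```text
time_s: 31.88
eef_pos: [593.7, 52.9, 146.1]
eef_rot: [0.665, -0.665, 0.24, -0.241]
contact_force: [-0.4, -0.3, 5.8]
gripper_width: 0.126
```

```bash
python3 st.py
```

```text
[593.7  52.9 146.1] yaw -39.77 [-0.4 -0.3  5.8] [0.112 0.22  0.199] tz 31.8833 [-0.101  0.211  1.763  0.     1.168  0.592]
```

Call:
step_arm(
  rows=[
    {"travel": [0, 0, 0], "twist": -0.25, "jaw": 1},
  ],
)

```text
time_s: 31.97
eef_pos: [593.7, 52.9, 146.1]
eef_rot: [0.663, -0.663, 0.247, -0.247]
contact_force: [-0.1, 1.3, 6.3]
gripper_width: 0.124
```

```bash
python3 st.py; python3 tq.py
```

```text
[593.7  52.9 146.1] yaw -40.91 [-0.1  1.3  6.3] [0.111 0.302 0.22 ] tz 31.9667 [-0.101  0.211  1.763  0.     1.168  0.612]
yaw -40.87 z 146.1 tz 0.1741 +- 0.0076 Fz 5.5 t 32.37 [0.218 0.187 0.187 0.157 0.143 0.173 0.162 0.166]
```

Call:
step_arm(
  rows=[
    {"travel": [0, 0, 0], "twist": -0.25, "jaw": 1},
  ],
)

```text
time_s: 32.45
eef_pos: [593.7, 52.9, 146.1]
eef_rot: [0.66, -0.66, 0.253, -0.254]
contact_force: [-0.7, 0.6, 5.1]
gripper_width: 0.125
```

```bash
python3 st.py; python3 tq.py
```

```text
[593.7  52.9 146.1] yaw -42.02 [-0.7  0.6  5.1] [0.107 0.267 0.205] tz 32.45 [-0.101  0.211  1.763  0.     1.168  0.632]
yaw -42.01 z 146.1 tz 0.1839 +- 0.0066 Fz 5.9 t 32.85 [0.186 0.171 0.186 0.159 0.222 0.178 0.2   0.168]
```

Call:
step_arm(
  rows=[
    {"travel": [0, 0, 0.02], "twist": 0, "jaw": 0.5},
    {"travel": [0, 0, 0], "twist": 0, "jaw": 0.3},
    {"travel": [0, 0, 0], "twist": 0, "jaw": 0.2},
    {"travel": [0, 0, 0], "twist": 0, "jaw": 0.2},
    {"travel": [0, 0, 0], "twist": 0, "jaw": 0.2},
    {"travel": [0, 0, 0], "twist": 0, "jaw": 0.2},
  ],
)

```text
time_s: 33.35
eef_pos: [593.3, 52.8, 145.7]
eef_rot: [-0.66, 0.66, -0.253, 0.253]
contact_force: [0.3, -0.3, 0.1]
gripper_width: 0.8
```

Call:
step_arm(
  rows=[
    {"travel": [0, 0, 0.6], "twist": 0, "jaw": 0.2},
    {"travel": [0, 0, 1], "twist": 0, "jaw": 0.2},
    {"travel": [0, 0, 1], "twist": 0, "jaw": 0.2},
    {"travel": [-0.2, -1, 0.4], "twist": 0, "jaw": 0.2},
    {"travel": [-0.2, -1, 0], "twist": 0, "jaw": 0.2},
    {"travel": [-0.2, -1, 0], "twist": 0, "jaw": 0.2},
    {"travel": [-0.2, -1, 0], "twist": 0, "jaw": 0.2},
    {"travel": [-0.2, -1, 0], "twist": 0, "jaw": 0.2},
  ],
)

```text
time_s: 34.02
eef_pos: [573.5, -48.1, 207.2]
eef_rot: [0.66, -0.66, 0.253, -0.254]
contact_force: [0.2, -0.1, -1.3]
gripper_width: 0.801
```

Call:
step_arm(
  rows=[
    {"travel": [-0.2, -1, 0], "twist": 0, "jaw": 0.2},
    {"travel": [-0.2, -1, 0], "twist": 0, "jaw": 0.2},
    {"travel": [-0.2, -1, 0], "twist": 0, "jaw": 0.2},
    {"travel": [-0.2, -1, 0], "twist": 0, "jaw": 0.2},
    {"travel": [-0.2, -1, 0], "twist": 0, "jaw": 0.2},
    {"travel": [0, 0, 0], "twist": 0, "jaw": 0.2},
  ],
)

```text
time_s: 34.52
eef_pos: [553.2, -150.1, 207.1]
eef_rot: [-0.659, 0.66, -0.254, 0.255]
contact_force: [-1.1, -0.2, 0.0]
gripper_width: 0.801
```

```bash
python3 look.py l6; python3 shift.py l5 l6; python3 cmp.py l5 l6; python3 st.py
python3 - <<'E'
from h import *
c=vision.camera("side")
cv2.imwrite("pics/end.png",cv2.resize(c["img"][130:290,180:380],None,fx=3.5,fy=3.5,interpolation=cv2.INTER_CUBIC))
W=pts(c); m=np.zeros(W.shape[:2],bool); m[150:190,240:280]=1
m&=(c["img"].max(-1)<60)&(W[...,2]>130); print("handle z range",W[m][:,2].min(),W[m][:,2].max())
E
```

```text
-0.0041999339338437 34.9167
l5 jaw L (np.float64(6.7), np.float64(0.972)) jaw R (np.float64(5.8), np.float64(0.959)) tongue (np.float64(6.3), np.float64(0.992)) pad (np.float64(3.7), np.float64(0.778)) padR (np.float64(3.8), np.float64(0.839)) padL (np.float64(3.3), np.float64(0.775)) sherd (np.float64(1.4), np.float64(0.978)) anvil (np.float64(0.0), np.float64(1.0)) towerR (np.float64(0.0), np.float64(1.0))
l6 jaw L (np.float64(6.7), np.float64(0.96)) jaw R (np.float64(6.5), np.float64(0.949)) tongue (np.float64(6.4), np.float64(0.99)) pad (np.float64(3.8), np.float64(0.743)) padR (np.float64(4.1), np.float64(0.889)) padL (np.float64(3.5), np.float64(0.77)) sherd (np.float64(1.5), np.float64(0.979)) anvil (np.float64(0.0), np.float64(1.0)) towerR (np.float64(0.0), np.float64(1.0))
top0 x11 dark 51.45 padpeak 64.10
l5 x11 dark 56.47 padpeak 68.18
l6 x11 dark 57.55 padpeak 68.43
top0 x13 dark 50.35 padpeak 64.16
l5 x13 dark 55.00 padpeak 68.13
l6 x13 dark 56.06 padpeak 68.42
top0 x15 dark 48.48 padpeak 64.39
l5 x15 dark 53.94 padpeak 68.19
l6 x15 dark 54.81 padpeak 68.49
[ 553.6 -146.3  206. ] yaw -41.87 [ 0.1 -1.2  0.6] [ 0.008  0.035 -0.007] tz 34.9167 [-0.456  0.09   1.781  0.     1.271  0.274]
handle z range 150.08735089095802 315.98120218471223
```

View pics/end.png

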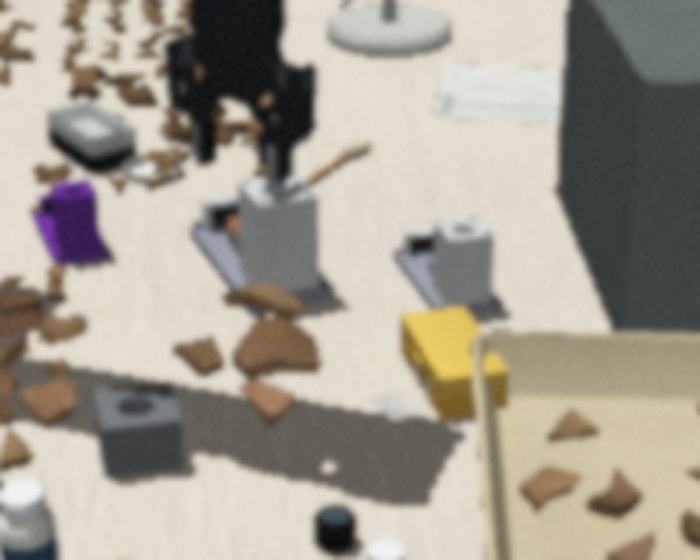

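Jaw about 6.3 mm and pad about 3.9 mm gives about 2.4 mm of spring, or about 14.5 N. The key stands in the bore and the robot is clear. Handing in.

```bash
python3 -c "
from h import *
print(hand_in())"
```

```text
the job is handed in; nothing more can be done
None
```

I handed the job in at about 35 s. The key stands on the nut and the pad holds the sherd with an estimated 14–15 N. The hand-in reported no verdict.

- **Key onto the nut:** I drew the key from its stand and put it down the bore of the larger grey clamp. It slid onto the nut without searching and stopped at tool height 146.0 mm, which puts its lower end where "fully on" should be. It stayed at that height through all the turning. I pressed with about 5–6 N for most of the turning, with one brief reading of 12 N.
- **Turning:** I turned it clockwise about 1.25–1.3 rad after the torque took up. I let go twice on the way for a clear camera view, and the nut kept its position each time.
- **Pad force by camera:** the jaw moved about 6.3 mm and the pad about 3.9 mm. That is about 2.4 mm of spring, or 14–15 N. The sherd is up against the anvil.
- **Pad force by torque:** the last turning torques, 0.19–0.22 N m, suggest 10–16 N. Earlier, with the pad free, the torque read a little above the stated 0.14 N m, so the true force could be slightly lower. The two methods agree only to about 3 N.
- **What did not fit:** the single jaw and pad edges in the images scattered by up to 1 mm, and the standstill torques depended on step size, so I gave those less weight.
- **End state:** the last side view shows the key in the bore, the stand empty and the hand clear of the clamp.

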